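# Index the target plate on the imaging stage

## Robot

A 7-joint arm with a two-finger parallel gripper is mounted at the origin on the work surface. World frame = base frame: x ahead of the robot, y to its left, z up, the work surface at z = 0. Lengths are in m, angles in rad, forces in N, time in s.
With the tool pointing down it reaches from about 0.35 to 0.9 m from the base axis. Payload 8.1 kg.
Tool frame: the origin (TCP) lies on the centre line of the jaws, within the pads' length; the fingertips stand 17 mm ahead of it and the grasp point (between the pads) lies 2 mm behind it; z points along the fingers, y is the direction in which the jaws open and shut (so a half turn about z gives the same grasp; the last joint's range is limited). The gripper opens to 92 mm and grips with 3 to 60 N. Pads are 19 mm wide; open, the fingers measure 130 mm over their backs; the gripper's body (75 mm by 190 mm) begins 47 mm behind the grasp point.
Start: joints at [1.176, 0.434, 0.025, 1.573, -0.012, 1.134, -0.075], TCP at [0.18, -0.599, 0.244] pointing down, gripper open.
Joint ranges: [-2.62, 2.62], [-0.44, 2.09], [-1.27, 1.32], [0.08, 2.57], [-1.32, 4.46], [0.12, 2], [-2.74, 2.74]. Speed limits (rad/s): [2.22, 2.22, 3.01, 3.01, 3.14, 3.14, 3.14].

## Interface

Orientations are given as a rotation vector (axis times angle).
In Python, from cell import arm, imaging, job gives the robot as it stands.
- The arm moves only by the tool jog_arm, never from a script. Its argument "moves" is a list of rows, each an object with "fingers": the closure, from -1 (fully open) to 1 (shut); "xyz": the shift along the tool's x, y, z in cm, a list of three; "angular": the turn, a rotation vector about the tool's x, y, z in rad, a list of three. In form: [{"fingers": fingers, "xyz": [dx, dy, dz], "angular": [ax, ay, az]}, ...]. A call has 1 to 12 rows; each row is the pose to reach, as a shift and turn from the pose commanded when the call began, along the tool's axes at that moment; what a row does not reach only later rows make up. A row lasts 1/8 s, in which the tool goes at most 62.5 mm and 10.7 degrees, less where a joint would pass 70% of its speed; a pose out of reach is approached as far as the arm can. A call with a gripper value outside its range is refused whole. The fingers move at their own pace and stop on an object; "grip_force" is the grip in N (left out, the last holds). Time passes only in rows, so rows that repeat a pose let the fingers close. It gives the time, the measured TCP pose, the force and the opening at its end, in the units of the state.
- arm.observe(): the state, without advancing time (a new reading comes with each control period).
- imaging.get_image(name): name is "scene" or "top" or "wrist"; returns the picture (400x640x3 uint8, red, green, blue); there is no depth.
- imaging.camera_params(name): a dict with "fx", "fy", "cx", "cy" (pixels), "dist" ([k1, k2, p1, p2, k3] as OpenCV has them; the pictures are not rectified), "rvec" (rotation vector, rad) and "tvec" (3), from world to camera coordinates, as OpenCV has them; the wrist camera has in their place "hand_eye" (4x4, takes a point from camera to tool coordinates, whose origin is the TCP and whose axes are the flange's). Camera axes: x right, y down, z forward; pixel columns grow to the right and rows downward; lengths in m; the calibration is good to about 2 mm. A picture is of the moment at which its call begins: read the wrist's pose just before it. camera_params takes no time and is no camera call.
- job.sign_off(): hands the job in, once; it reports no verdict.
The state is a dict: "clock": time; "joints": joint angles; "dq": joint speeds; "joint_efforts": joint torques, N m; "position": TCP position; "ee_rot": TCP orientation; "force": force on the tool from outside, world axes, zero at the start; "ft_torque": the same for the moment, N m; "width": opening from 0.0 (shut) to 1.0 (fully open).
Only numpy, scipy, OpenCV 4.12 (cv2) and the standard library are available. Lean on these libraries where they do the work, as an engineer would, in place of code of your own. Each camera call takes 0.05 s, during which the arm holds its last target. There are 200 camera calls.

## Task

Index the round target plate of the imaging stage: push it round by its ears until its notch faces the bolt, slide the bolt fully home into the notch, then turn the plate back until the notch's square flank bears on the bolt with a light but definite pressure, so that no play is left on that side. Work gently, forcing neither plate nor bolt; leave the plate lying flat on its stage and the things around it where they are.

Things in the scene. Friction and masses are not known exactly. Their poses are not given: they have to be found in the camera images.
- stage: Dark steel base screwed on a white board; 25 mm thick, x from -100 to 195 mm, y -100 to 100 mm. Origin: on the plate's axis, at the base's underside; z up, x from the plate's axis along the bolt's centre line. A white witness line on its top, in front of the bolt, marks where the notch must come. Friction pads carry the plate's underside at z = 39 mm; a fixed spigot centres it with 1 mm of slack.
- channel (a point): Middle of the top of the bolt's aluminium channel, fixed on the stage: x = 88 to 185 mm, y = -20 to 20 mm in the stage's frame, top at z = 53 mm (57 mm at the bridge, x = 88 to 97 mm).
- plate: Round aluminium plate, 120 mm across, 12 mm thick, 0.45 to 0.95 kg, lying loose on the stage's pads; it turns about the spigot with dry friction (from 1 to 7 N at an ear, each time different) and stays where it is left. Origin: centre of its underside; z up, x through the middle of its notch. On top a 60 mm dotted sheet. At the start the notch is 0.5 to 1.5 rad counter-clockwise (from above) of the bolt.
- ear (a point): One of four equal ears on the plate's rim, to be pushed on their sides: 16 mm wide, parallel sides, round end 82 mm from the plate's centre, 12 mm thick, 14 mm free below. They stand at 45, 135 (this one), 225 and 315 degrees counter-clockwise from the notch. This point is the ear's middle, 71 mm from the centre.
- notch (a point): Middle of the notch in the plate's rim, 53 mm from the plate's centre at mid thickness. The notch is 14 mm deep (46 to 60 mm from the centre), with one square flank, parallel to the plate's x at y = -8.5 mm, and one sloped flank from y = 9 mm at its bottom to 15 mm at the rim. The 12 mm wide bolt enters while the notch's middle is within 2 mm of the bolt's centre line.
- flank (a point): Middle of the square flank (plate's frame: x 53, y -8.5, z 6 mm). With the bolt home, turning the plate counter-clockwise from above brings it on to the bolt's side, at y = -6 mm in the stage's frame. Good bearing is about 9 N between flank and bolt for half a second; under 5 N is no bearing, over 13 N bruises it. At an ear 9 N of bearing are felt as about 8 N more than the plate's own drag.
- bolt: Steel sliding bolt, a bar 12 mm wide, 8 mm high, 105 mm long. Origin: centre of its tip, the end towards the plate, 45 mm above the stage's origin; axes as the stage's. It slides along x against about 2 N of friction and stays where it is left: tip at x = 85 to 92 mm at the start, x = 49 mm fully home against its fixed stop (3 mm short of the notch's bottom). Pushing it over 25 N is forcing it.
- knob (a point): Centre of the bolt's black knob, an upright cylinder 16 mm across and 28 mm high, 60 mm behind the bolt's tip; its top is 77 mm above the stage's origin and 24 mm above the channel. Push or grip it to slide the bolt.
- jar_mid (a point): Bystander, to be left alone: sample jar with white cap, 56 mm across, 62 mm high. The point is its centre.
- dish_mid (a point): Bystander, to be left alone: clear plastic petri dish, 90 mm across, 18 mm high. The point is its centre.
- lens_cap_mid (a point): Bystander, to be left alone: black lens cap, 60 mm across, 9 mm high. The point is its centre.
- hex_key_mid (a point): Bystander, to be left alone: dark L-shaped hex key, 80 x 28 x 6 mm. The point is its centre.
- thumbscrew_mid (a point): Bystander, to be left alone: small steel thumbscrew, 18 mm across, 30 mm high, standing on a corner of the stage base. The point is its centre.
- screwdriver_mid (a point): Bystander, to be left alone: screwdriver with black handle, 150 mm long. The point is its centre.
- lens_mid (a point): Bystander, to be left alone: black camera lens, 66 mm across, 60 mm high. The point is its centre.
Mind the look-alikes: they are no part of the job. What is shaped like the plate but orange is not meant.

How it is judged:
By the outcome, as a careful person would: the job done as asked, in the order asked, and still so for the second after the job is handed in, with the robot touching nothing.
It also fails if it takes over 72 s, if anything falls off the work surface, if the arm or the gripper's body presses on something with over 40 N, if the wrist force passes 120 N, or if a joint passes its speed limit or range.

## Working session

There is one attempt and no reset: what is moved stays moved. The work goes in short steps, Python scripts to look and compute and a tool call to move; the robot and the scene stay as the last step left them, time stands still between calls to the robot, and variables do not carry over. Pictures are saved under pics/ and viewed, about 8 in all and at most 12, crops included, and the job is handed in when it is done.

Besides the shell and the picture viewer there is one more tool, called after ">>>" by a JSON object that holds its "name" and its "arguments", one argument or row to a line. jog_arm: Moves the arm, as the interface text tells. Its arguments: {"type":"object","properties":{"moves":{"type":"array"},"grip_force":{"type":"number"}},"required":["moves"]}

```bash
mkdir -p pics
python3 - <<'E'
from cell import arm, imaging, job
import cv2
s=arm.observe(); print({k:(v if not hasattr(v,'round') or isinstance(v,float) else v) for k,v in s.items()})
for n in("scene","top"):
    im=imaging.get_image(n); cv2.imwrite(f"pics/{n}0.png",im[:,:,::-1])
for n in("scene","top","wrist"): print(n,imaging.camera_params(n))
a=cv2.imread("pics/scene0.png");b=cv2.imread("pics/top0.png")
E
```

```text
{'clock': 0.0, 'joints': array([ 1.17639038,  0.43521756,  0.02496849,  1.57412376, -0.01164097,
        1.1339776 , -0.07507587]), 'dq': array([ 0.0001122 , -0.00081111,  0.00010809, -0.00171763, -0.00192011,
       -0.00185524, -0.00077672]), 'joint_efforts': array([-1.02647733e-03, -6.67851448e+01,  9.84785222e-01, -3.14460862e+01,
       -6.04940462e-02,  4.30192868e-02,  1.76843860e-04]), 'position': array([ 0.17962088, -0.59811701,  0.24293794]), 'ee_rot': array([-3.10669746e+00, -4.56426413e-01,  5.22501505e-04]), 'force': array([-0.41978936,  0.4584646 , -0.72788345]), 'ft_torque': array([ 0.03051683, -0.01244468, -0.03820719]), 'width': 1.001905369360269}
scene {'fx': 501.99504080058915, 'fy': 501.99504080058915, 'cx': 321.2409749609983, 'cy': 200.69061943557583, 'dist': array([-0.10858809,  0.        ,  0.        ,  0.        ,  0.        ]), 'rvec': array([ 2.22193141,  1.04188806, -0.40930499]), 'tvec': array([-0.27329076, -0.24308433,  1.52624629])}
top {'fx': 393.8134041361212, 'fy': 393.8134041361212, 'cx': 326.16672985632954, 'cy': 197.04105925162256, 'dist': array([-0.09349956,  0.        ,  0.        ,  0.        ,  0.        ]), 'rvec': array([ 2.17123826, -2.15155421,  0.16849107]), 'tvec': array([-0.05755841,  0.47703265,  0.95161524])}
wrist {'fx': 297.4270706921279, 'fy': 297.4270706921279, 'cx': 319.01662977264556, 'cy': 203.00924944738745, 'dist': array([-0.00687832,  0.        ,  0.        ,  0.        ,  0.        ]), 'hand_eye': array([[-9.56970718e-04, -9.60988302e-01, -2.76587360e-01,
         7.42785971e-02],
       [ 9.99999539e-01, -8.97959509e-04, -3.40007200e-04,
        -6.04146514e-04],
       [ 7.83786918e-05, -2.76587558e-01,  9.60988718e-01,
        -1.42482470e-01],
       [ 0.00000000e+00,  0.00000000e+00,  0.00000000e+00,
         1.00000000e+00]])}
```

View pics/top0.png

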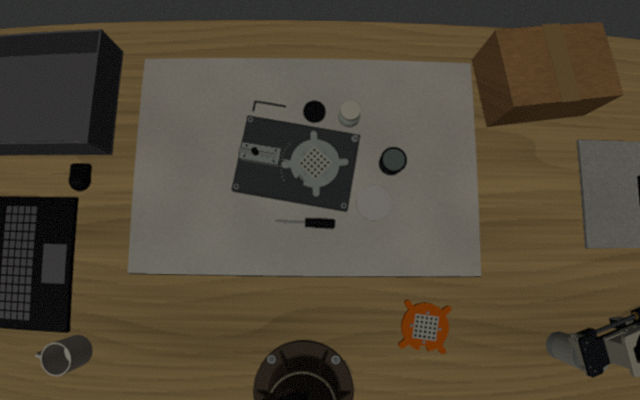

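View pics/scene0.png

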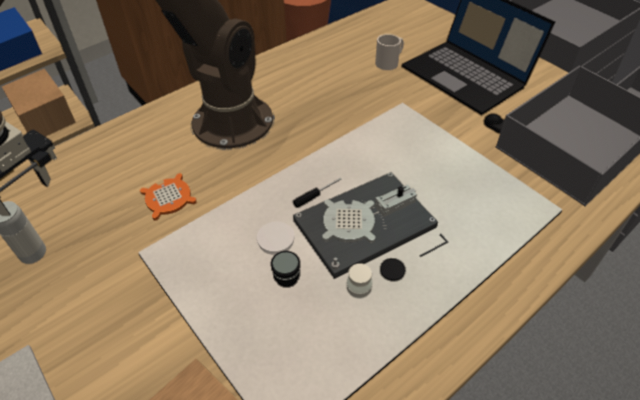

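The top view shows the plate at about (314,163), the channel at (260,153) and the knob at (256,151). The orange look-alike is at (425,327). In the scene view the plate is at (348,221) and the knob at (402,190). Next I'll enlarge both for exact corners.

Run:
```python
import cv2,numpy as np
a=cv2.imread("pics/top0.png")[105:220,222:372]; b=cv2.imread("pics/scene0.png")[165:280,285:445]
a=cv2.resize(a,None,fx=5,fy=5,interpolation=cv2.INTER_CUBIC)[:,:750]
a=cv2.convertScaleAbs(a,alpha=1.8)
cv2.imwrite("pics/topc.png",a)
cv2.imwrite("pics/scc.png",cv2.resize(b,None,fx=5,fy=5,interpolation=cv2.INTER_CUBIC))
```

```text
(no output)
```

View pics/topc.png

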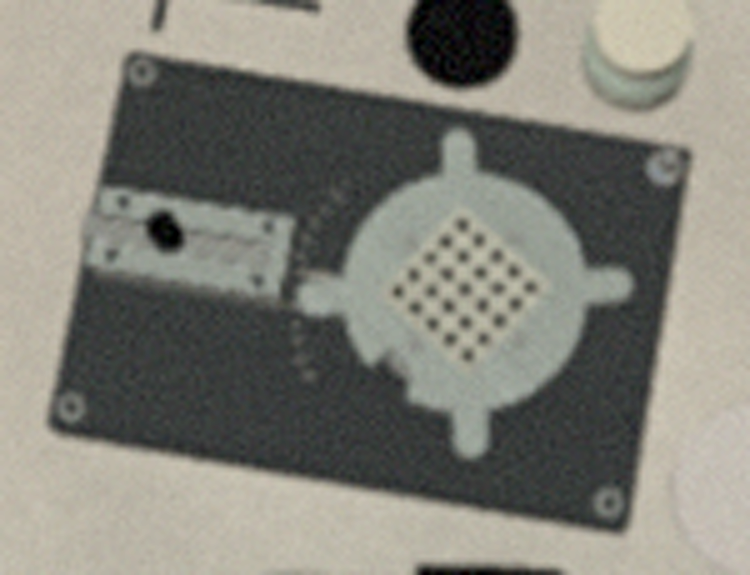

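View pics/scc.png

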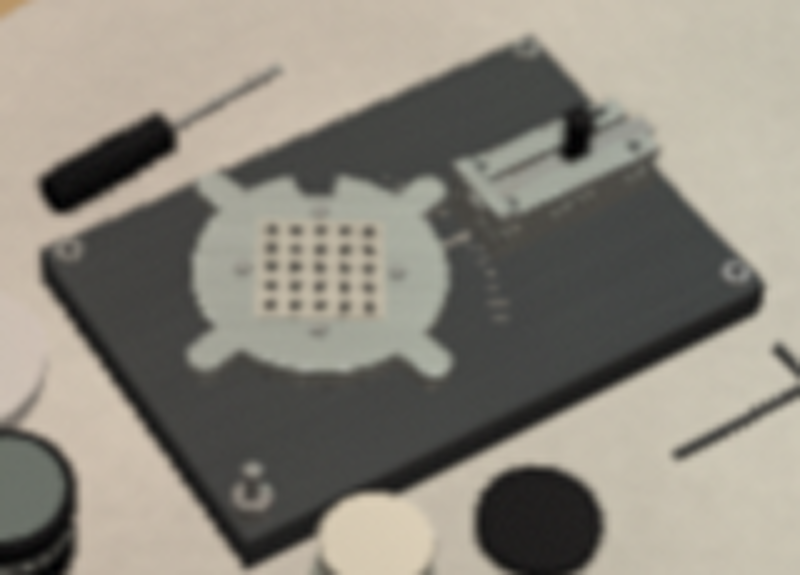

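The crops (5x, offsets (222,105) and (285,165)) show these features, top crop / scene crop:

- **Base screws:** A (141,72)/(738,270), B (70,407)/(527,47), C (609,503)/(68,250).
- **Thumbscrew corner:** D (665,167)/(250,492).
- **Dot sheet centre:** (467,290)/(320,268).
- **Notch:** (393,368)/(318,187).

Next step is to triangulate these.

```bash
cat > h.py <<'E'
import cv2,numpy as np
from cell import arm, imaging, job
def ray(n,px,pose=None):
    p=imaging.camera_params(n); K=np.array([[p['fx'],0,p['cx']],[0,p['fy'],p['cy']],[0,0,1]])
    u=cv2.undistortPoints(np.array([[px]],float),K,p['dist'])[0,0]; d=np.array([*u,1.])
    if n=='wrist':
        s=pose; R=cv2.Rodrigues(np.array(s['ee_rot']))[0]; H=p['hand_eye']
        return R@H[:3,3]+s['position'], R@H[:3,:3]@d
    R=cv2.Rodrigues(p['rvec'])[0]; return -R.T@p['tvec'], R.T@d
def plane(n,px,z,pose=None):
    o,d=ray(n,px,pose); return o+d*(z-o[2])/d[2]
def tri(r1,r2):
    A=np.stack([r1[1],-r2[1]],1); t=np.linalg.lstsq(A,r2[0]-r1[0],rcond=None)[0]
    a=r1[0]+r1[1]*t[0]; b=r2[0]+r2[1]*t[1]; return (a+b)/2,np.linalg.norm(a-b)
def proj(n,P,pose=None):
    p=imaging.camera_params(n); K=np.array([[p['fx'],0,p['cx']],[0,p['fy'],p['cy']],[0,0,1]])
    if n=='wrist':
        T=np.eye(4);T[:3,:3]=cv2.Rodrigues(np.array(pose['ee_rot']))[0];T[:3,3]=pose['position'];T=np.linalg.inv(T@p['hand_eye'])
        rv,tv=cv2.Rodrigues(T[:3,:3])[0],T[:3,3]
    else: rv,tv=p['rvec'],p['tvec']
    return cv2.projectPoints(np.array(P,float).reshape(-1,1,3),rv,tv,K,p['dist'])[0][:,0]
E
python3 - <<'E'
from h import *
np.set_printoptions(precision=4,suppress=True)
f=lambda q:np.array(q)/5
T=lambda q:ray('top',f(q)+[222,105]-.0); S=lambda q:ray('scene',f(q)+[285,165])
for n,a,b in [('A',(141,72),(738,270)),('B',(70,407),(527,47)),('C',(609,503),(68,250)),('D',(665,167),(250,492)),('dots',(467,290),(320,268)),('notch',(393,368),(318,187))]:
    print(n,*tri(T(a),S(b)))
# corners on plane
cs=[(132,55),(690,148),(628,530),(52,430)]
for z in(.025,.03,.035):
    P=np.array([plane('top',f(q)+[222,105],z) for q in cs])
    print(z,P[:,:2].tolist(),np.linalg.norm(P-np.roll(P,-1,0),axis=1))
s=arm.observe();print(cv2.Rodrigues(s['ee_rot'])[0])
E
```

```text
A [0.675  0.1437 0.043 ] 0.0035890914988953877
B [0.5015 0.1726 0.043 ] 0.0035022507958418943
C [ 0.4563 -0.0954  0.0424] 0.0033086642613495347
D [ 0.6254 -0.1233  0.0505] 0.002213352825849175
dots [ 0.5578 -0.0238  0.0666] 0.004315992089446164
notch [0.5185 0.011  0.0649] 0.002646395948748114
0.025 [[0.6891354667151584, 0.1505480534501685], [0.642565882952767, -0.1396923311737882], [0.44378274495871767, -0.10747916788638721], [0.49147709356125346, 0.18356781460425456]] [0.294  0.2014 0.2949 0.2004]
0.03 [[0.6873868429096941, 0.14961371682332542], [0.6410541323896222, -0.1391503784417083], [0.44328209225410875, -0.10710106537191247], [0.49073384656910635, 0.1824655250507741]] [0.2925 0.2004 0.2934 0.1994]
0.035 [[0.6856382191042298, 0.14867938019648233], [0.6395423818264772, -0.1386084257096284], [0.44278143954949983, -0.10672296285743771], [0.4899905995769591, 0.1813632354972936]] [0.291  0.1993 0.2919 0.1984]
[[ 0.9577  0.2877 -0.0005]
 [ 0.2877 -0.9577  0.0012]
 [-0.0002 -0.0013 -1.    ]]
```

Sizes are consistent, but the height is uncertain (base top about 25 to 43 mm). I'll move above the plate for close wrist looks from two positions.

>>> {"name": "jog_arm", "arguments": {
  "moves": [
    {"fingers":1,"xyz":[53,-44.4,0],"angular":[0,0,-1.28]},
    {"fingers":1,"xyz":[53,-44.4,0],"angular":[0,0,-1.28]},
    {"fingers":1,"xyz":[53,-44.4,0],"angular":[0,0,-1.28]},
    {"fingers":1,"xyz":[53,-44.4,0],"angular":[0,0,-1.28]},
    {"fingers":1,"xyz":[53,-44.4,0],"angular":[0,0,-1.28]},
    {"fingers":1,"xyz":[53,-44.4,0],"angular":[0,0,-1.28]},
    {"fingers":1,"xyz":[53,-44.4,0],"angular":[0,0,-1.28]},
    {"fingers":1,"xyz":[53,-44.4,0],"angular":[0,0,-1.28]},
    {"fingers":1,"xyz":[53,-44.4,0],"angular":[0,0,-1.28]},
    {"fingers":1,"xyz":[53,-44.4,0],"angular":[0,0,-1.28]},
    {"fingers":1,"xyz":[53,-44.4,5],"angular":[0,0,-1.28]},
    {"fingers":1,"xyz":[53,-44.4,5],"angular":[0,0,-1.28]}
  ],
  "grip_force": 30
}}

```text
clock: 1.6
position: [0.5595, -0.0175, 0.1915]
ee_rot: [-2.213, -2.225, 0.001]
force: [-0.4, -1.3, 0.2]
width: 0.006
```

```bash
cat > snap.py <<'E'
import sys,pickle
from h import *
n=sys.argv[1]; s=arm.observe(); im=imaging.get_image('wrist')[:,:,::-1]
cv2.imwrite(f'pics/{n}.png',im); pickle.dump({k:s[k] for k in('position','ee_rot','force','clock')},open(f'pics/{n}.pkl','wb')); print(s['position'],s['ee_rot'],s['force'])
cv2.imwrite(f'pics/{n}b.png',cv2.convertScaleAbs(im,alpha=1.4))
E
python3 snap.py w1
```

```text
[ 0.55954051 -0.01750005  0.19151536] [-2.21345365e+00 -2.22504961e+00  1.35340211e-03] [-0.41484739 -1.28754906  0.15152971]
```

>>> {"name": "jog_arm", "arguments": {
  "moves": [
    {"fingers":1,"xyz":[5,0,0],"angular":[0,0,0]},
    {"fingers":1,"xyz":[10,0,0],"angular":[0,0,0]},
    {"fingers":1,"xyz":[10,0,0],"angular":[0,0,0]},
    {"fingers":1,"xyz":[10,0,0],"angular":[0,0,0]}
  ]
}}

```text
clock: 2.15
position: [0.5596, 0.0772, 0.194]
ee_rot: [2.221, 2.22, -0.002]
force: [0.2, -0.9, 0.1]
width: 0.002
```

```bash
python3 snap.py w2; python3 -c "
import cv2
cv2.imwrite('pics/w12.png',cv2.resize(cv2.vconcat([cv2.imread('pics/w1b.png')[:,60:580],cv2.imread('pics/w2b.png')[:,60:580]]),None,fx=.75,fy=.75))"
```

```text
[0.55958119 0.07715398 0.19399028] [ 2.22125500e+00  2.22017374e+00 -1.52197788e-03] [ 0.180458   -0.87371107  0.12417839]
```

View pics/w2b.png

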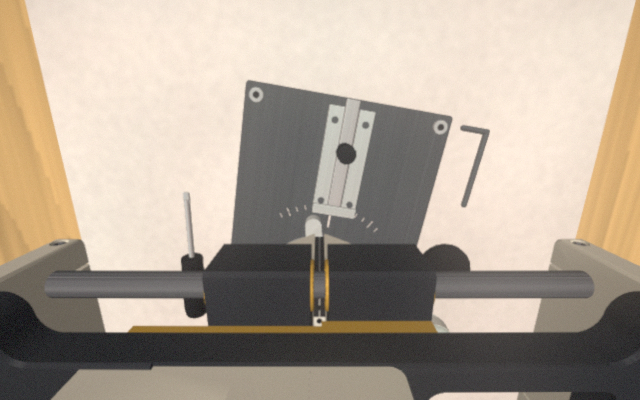

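View pics/w1b.png

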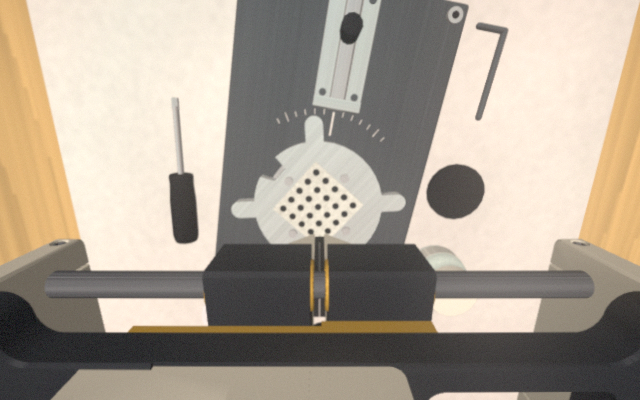

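w1 shows the sheet centre at (318,201), the notch at (280,166), the front ear at (314,125), the right ear at (395,202), the left ear at (242,209) and the witness line from (335,112) to (331,135). w2 shows base screws A (440,127) and B (256,95), the knob (346,153) and the bridge screws (320,201) and (349,205).

Run:
```python
from h import *; import pickle
np.set_printoptions(precision=4,suppress=True)
p={n:pickle.load(open(f'pics/{n}.pkl','rb')) for n in('w1','w2')}
W=lambda n,q:ray('wrist',q,p[n])
for n,a,b in [('A',(456,14),(440,127)),('scrL',(324,91),(320,201)),('scrR',(354,97),(349,205)),('earend',(314,116.5),(313,221)),('knobtop',(350,27),(346,153))]:
    print(n,*tri(W('w1',a),W('w2',b)))
f=lambda q:np.array(q)/5
T=lambda q:ray('top',f(q)+[222,105])
print('A w2/top',*tri(W('w2',(440,127)),T((141,72))),'B',*tri(W('w2',(256,95)),T((70,407))))
print('dots w1/top',*tri(W('w1',(318,201)),T((467,290))))
# dot sheet dots subpixel
im=cv2.imread('pics/w1.png'); g=cv2.cvtColor(im,cv2.COLOR_BGR2GRAY)
q=cv2.SimpleBlobDetector_Params(); q.minArea=10;q.maxArea=120;q.filterByConvexity=False;q.filterByInertia=False;q.minThreshold=20;q.maxThreshold=200;q.minDistBetweenBlobs=4
k=[x.pt for x in cv2.SimpleBlobDetector_create(q).detect(g) if 270<x.pt[0]<365 and 160<x.pt[1]<245]
print(len(k)); print(np.round(k,1).tolist())
```

```text
A [0.6741 0.1433 0.0469] 0.0010678015794192508
scrL [0.5611 0.0787 0.0749] 0.0023975201438996997
scrR [0.587  0.0742 0.0729] 0.0005362152467092054
earend [0.5537 0.0586 0.0727] 0.0007392137938131048
knobtop [0.5816 0.1232 0.0837] 0.0005319675458571439
A w2/top [0.6755 0.1429 0.0402] 0.0013325504537699867 B [0.5005 0.1719 0.0416] 0.001007410761449102
dots w1/top [ 0.5592 -0.0241  0.047 ] 0.004255441698986337
24
[[327.3, 230.6], [310.3, 231.4], [301.3, 223.7], [318.4, 223.0], [335.5, 222.1], [292.1, 215.9], [309.4, 215.2], [343.9, 213.6], [326.6, 214.4], [282.8, 208.1], [300.2, 207.3], [335.1, 205.7], [352.5, 204.9], [308.4, 198.4], [290.8, 199.3], [325.9, 197.7], [343.5, 196.9], [316.7, 189.6], [299.0, 190.3], [334.4, 188.8], [307.3, 181.2], [325.1, 180.4], [315.7, 172.0], [317.5, 206.5]]
```

Run:
```python
from h import *; import pickle
np.set_printoptions(precision=4,suppress=True)
p={n:pickle.load(open(f'pics/{n}.pkl','rb')) for n in('w1','w2')}
k=[[327.3, 230.6], [310.3, 231.4], [301.3, 223.7], [318.4, 223.0], [335.5, 222.1], [292.1, 215.9], [309.4, 215.2], [343.9, 213.6], [326.6, 214.4], [282.8, 208.1], [300.2, 207.3], [335.1, 205.7], [352.5, 204.9], [308.4, 198.4], [290.8, 199.3], [325.9, 197.7], [343.5, 196.9], [316.7, 189.6], [299.0, 190.3], [334.4, 188.8], [307.3, 181.2], [325.1, 180.4], [315.7, 172.0], [317.5, 206.5]]
for z0 in(.01,.016,.02):
    P=np.array([plane('wrist',q,z0+.051,p['w1'])[:2] for q in k])
    lo=lambda a:(a.min(0)+a.max(0))/2
    th=np.deg2rad(45)
    # lattice direction: nearest-neighbour vectors mod 90deg
    D=P[:,None]-P; n=np.linalg.norm(D,axis=2); m=(n>.004)&(n<.0135); 
    ang=np.angle(np.mean(np.exp(4j*np.arctan2(D[...,1],D[...,0])[m])))/4
    R=np.array([[np.cos(ang),np.sin(ang)],[-np.sin(ang),np.cos(ang)]]); c=R.T@lo(P@R.T)
    E=[plane('wrist',q,z0+.051,p['w1'])[:2] for q in((314,116.5),(404,202),(232.5,209))]
    print(z0,'c',c,'lat',np.rad2deg(ang)%90,'spacing',np.median(n[m]),'ears r',[np.linalg.norm(e-c) for e in E],'ang',[np.rad2deg(np.arctan2(*(e-c)[::-1])) for e in E])
    wl=[plane('wrist',q,z0+.025,p['w1'])[:2] for q in((335,112),(331,135))]
    print('witness ang',np.rad2deg(np.arctan2(*(wl[0]-c)[::-1])),'dir',np.rad2deg(np.arctan2(*(wl[0]-wl[1])[::-1])), 'A-B',[plane('wrist',q,z0+.025,p['w2'])[:2] for q in((440,127),(256,95))])
    print('knob',plane('wrist',(346,153),z0+.077,p['w2']),'bridge scr',[plane('wrist',q,z0+.057,p['w2'])[:2] for q in((320,201),(349,205))])
```

```text
0.01 c [ 0.5572 -0.0243] lat 47.992412660039875 spacing 0.01182590919486874 ears r [np.float64(0.08293395587235634), np.float64(0.08265659399616856), np.float64(0.0818396062747579)] ang [np.float64(92.31768421327476), np.float64(3.384274754267262), np.float64(-177.96545302204805)]
witness ang 79.3587138409576 dir 80.7626124345425 A-B [array([0.6782, 0.1429]), array([0.499 , 0.1728])]
knob [0.5815 0.1236 0.087 ] bridge scr [array([0.5599, 0.0765]), array([0.5873, 0.0725])]
0.016 c [ 0.5572 -0.0225] lat 47.992412660039875 spacing 0.011566113011040581 ears r [np.float64(0.08111203039581336), np.float64(0.08084076171345832), np.float64(0.08004172189683537)] ang [np.float64(92.31768421327476), np.float64(3.384274754267231), np.float64(-177.965453022048)]
witness ang 79.34162648966081 dir 80.7626124345425 A-B [array([0.6758, 0.1431]), array([0.5002, 0.1724])]
knob [0.581  0.1243 0.093 ] bridge scr [array([0.5599, 0.0782]), array([0.5867, 0.0743])]
0.02 c [ 0.5573 -0.0213] lat 47.9924126600399 spacing 0.01139291555515511 ears r [np.float64(0.07989741341145139), np.float64(0.07963020685831812), np.float64(0.0788431323115538)] ang [np.float64(92.31768421327486), np.float64(3.3842747542672407), np.float64(-177.965453022048)]
witness ang 79.32980551646699 dir 80.76261243454249 A-B [array([0.6742, 0.1432]), array([0.501 , 0.1721])]
knob [0.5806 0.1248 0.097 ] bridge scr [array([0.5599, 0.0793]), array([0.5863, 0.0755])]
```

```bash
cat > go.py <<'E'
# go.py x y z yaw_deg : tool-frame shift(cm)/turn from measured pose
import sys
from h import *
np.set_printoptions(precision=4,suppress=True)
s=arm.observe(); R=cv2.Rodrigues(s['ee_rot'])[0]
print(s['clock'],s['position'],'yaw',np.rad2deg(np.arctan2(R[1,0],R[0,0])),'z',R[:,2],'F',s['force'],s['joints'])
if len(sys.argv)>4:
    x,y,z,w=map(float,sys.argv[1:5]); w=np.deg2rad(w)
    T=np.array([[np.cos(w),np.sin(w),0],[np.sin(w),-np.cos(w),0],[0,0,-1]])
    print('shift cm',R.T@(np.array([x,y,z])-s['position'])*100,'turn',cv2.Rodrigues(R.T@T)[0].ravel())
E
python3 go.py 0.595 -0.094 0.12 92.3
```

```text
2.2 [0.5597 0.0766 0.1939] yaw 89.9047996885972 z [-0.     -0.0015 -1.    ] F [-0.726  -0.0109  0.7721] [ 0.1419  0.4392 -0.5137  1.7534  0.2502  1.0147 -0.4661]
shift cm [-17.0431   3.5607   7.4132] turn [-0.0001  0.0015 -0.0418]
```

>>> {"name": "jog_arm", "arguments": {
  "moves": [
    {"fingers":1,"xyz":[-5,1,0],"angular":[0,0,-0.04]},
    {"fingers":1,"xyz":[-10,2,1],"angular":[0,0,-0.04]},
    {"fingers":1,"xyz":[-15,3,3],"angular":[0,0,-0.04]},
    {"fingers":1,"xyz":[-17.1,3.6,6],"angular":[0,0,-0.04]},
    {"fingers":1,"xyz":[-17.1,3.6,7.4],"angular":[0,0,-0.04]},
    {"fingers":1,"xyz":[-17.1,3.6,7.4],"angular":[0,0,-0.04]},
    {"fingers":1,"xyz":[-17.1,3.6,7.4],"angular":[0,0,-0.04]},
    {"fingers":1,"xyz":[-17.1,3.6,7.4],"angular":[0,0,-0.04]}
  ]
}}

```text
clock: 3.2
position: [0.5963, -0.0909, 0.1209]
ee_rot: [2.173, 2.267, 0.002]
force: [0.1, -0.6, 0.9]
width: 0.006
```

```bash
python3 go.py 0.595 -0.094 0.066 92.3; python3 snap.py w3
```

```text
3.2 [ 0.5963 -0.0909  0.1209] yaw 92.43287188457032 z [ 0.0018 -0.0001 -1.    ] F [ 0.0505 -0.563   0.9402] [ 0.3767  0.5689 -0.4573  1.7373  0.3074  0.905  -0.1671]
shift cm [-0.3054 -0.1568  5.4924] turn [0.0018 0.0001 0.0023]
[ 0.59633994 -0.09087889  0.12092609] [2.17286430e+00 2.26714372e+00 1.84854149e-03] [ 0.05046537 -0.56304461  0.94015933]
```

View pics/w3b.png

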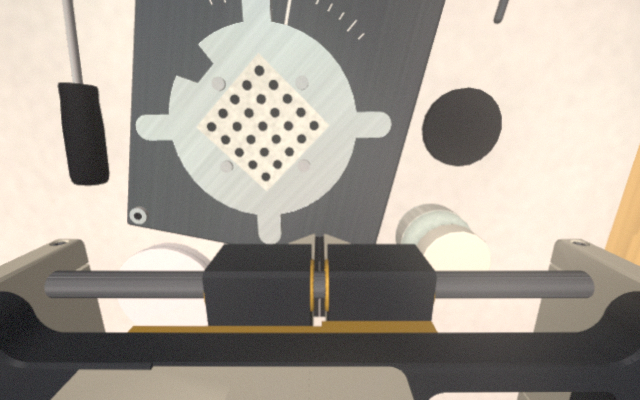

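w3 shows the rear ear at (269,228) and the tool about 34 mm to its side, as planned. I'll descend beside it and close to near contact.

>>> {"name": "jog_arm", "arguments": {
  "moves": [
    {"fingers":1,"xyz":[-0.3,-0.1,1.5],"angular":[0,0,0]},
    {"fingers":1,"xyz":[-0.3,-0.1,3],"angular":[0,0,0]},
    {"fingers":1,"xyz":[-0.3,-0.1,4.2],"angular":[0,0,0]},
    {"fingers":1,"xyz":[-0.3,-0.1,5],"angular":[0,0,0]},
    {"fingers":1,"xyz":[-0.3,-0.1,5.3],"angular":[0,0,0]},
    {"fingers":1,"xyz":[-0.3,-0.1,5.3],"angular":[0,0,0]},
    {"fingers":1,"xyz":[-0.3,-0.3,5.3],"angular":[0,0,0]},
    {"fingers":1,"xyz":[-0.3,-0.5,5.3],"angular":[0,0,0]},
    {"fingers":1,"xyz":[-0.3,-0.5,5.3],"angular":[0,0,0]}
  ]
}}

```text
clock: 4.38
position: [0.5908, -0.0952, 0.067]
ee_rot: [2.175, 2.266, -0.0]
force: [0.3, -0.2, 0.3]
width: 0.01
```

```bash
python3 go.py 0.595 -0.094 0.066 92.3
```

```text
4.375 [ 0.5908 -0.0952  0.067 ] yaw 92.33754002610962 z [ 0.0002 -0.0002 -1.    ] F [ 0.2584 -0.2247  0.2578] [ 0.3649  0.6287 -0.4293  1.7908  0.3493  0.7976 -0.1979]
shift cm [0.1043 0.4289 0.0972] turn [0.0002 0.0002 0.0007]
```

>>> {"name": "jog_arm", "arguments": {
  "moves": [
    {"fingers":1,"xyz":[0,-0.1,0],"angular":[0,0,0]},
    {"fingers":1,"xyz":[0,-0.2,0],"angular":[0,0,0]},
    {"fingers":1,"xyz":[0,-0.3,0],"angular":[0,0,0]},
    {"fingers":1,"xyz":[0,-0.4,0],"angular":[0,0,0]},
    {"fingers":1,"xyz":[0,-0.5,0],"angular":[0,0,0]},
    {"fingers":1,"xyz":[0,-0.6,0],"angular":[0,0,0]}
  ]
}}

```text
clock: 5.12
position: [0.5851, -0.0954, 0.0668]
ee_rot: [2.175, 2.266, 0.001]
force: [1.9, -0.7, -0.6]
width: 0.0
```

```bash
python3 go.py; python3 snap.py w4
```

```text
5.125 [ 0.5851 -0.0954  0.0668] yaw 92.34116831512802 z [ 0.0006 -0.     -1.    ] F [ 1.8682 -0.7273 -0.5505] [ 0.3685  0.622  -0.4303  1.8054  0.3494  0.7893 -0.1987]
[ 0.58512752 -0.09538411  0.06677153] [2.17530253e+00 2.26605454e+00 6.28406872e-04] [ 1.86821156 -0.72733227 -0.55047882]
```

```bash
cat > arc.py <<'E'
# arc.py total_deg(+ = clockwise from above) rows
import sys
from h import *
c=np.array([0.557,-0.0235]); tot=float(sys.argv[1]); N=int(sys.argv[2])
s=arm.observe(); R=cv2.Rodrigues(s['ee_rot'])[0]; p=s['position']
for i in range(1,N+1):
    d=np.deg2rad(tot*i/N); C=np.array([[np.cos(d),np.sin(d)],[-np.sin(d),np.cos(d)]])
    q=c+C@(p[:2]-c)-p[:2]; v=R.T@np.array([*q,0])*100
    print('{"fingers": 1, "xyz": [%.2f, %.2f, 0], "angular": [0, 0, %.3f]},'%(v[0],v[1],d),end=' ')
E
python3 arc.py 24 12
```

```text
{"fingers": 1, "xyz": [-0.08, -0.26, 0], "angular": [0, 0, 0.035]}, {"fingers": 1, "xyz": [-0.16, -0.52, 0], "angular": [0, 0, 0.070]}, {"fingers": 1, "xyz": [-0.22, -0.78, 0], "angular": [0, 0, 0.105]}, {"fingers": 1, "xyz": [-0.28, -1.04, 0], "angular": [0, 0, 0.140]}, {"fingers": 1, "xyz": [-0.32, -1.31, 0], "angular": [0, 0, 0.175]}, {"fingers": 1, "xyz": [-0.36, -1.57, 0], "angular": [0, 0, 0.209]}, {"fingers": 1, "xyz": [-0.39, -1.84, 0], "angular": [0, 0, 0.244]}, {"fingers": 1, "xyz": [-0.41, -2.11, 0], "angular": [0, 0, 0.279]}, {"fingers": 1, "xyz": [-0.42, -2.38, 0], "angular": [0, 0, 0.314]}, {"fingers": 1, "xyz": [-0.42, -2.65, 0], "angular": [0, 0, 0.349]}, {"fingers": 1, "xyz": [-0.41, -2.92, 0], "angular": [0, 0, 0.384]}, {"fingers": 1, "xyz": [-0.39, -3.19, 0], "angular": [0, 0, 0.419]},
```

>>> {"name": "jog_arm", "arguments": {
  "moves": [
    {"fingers":1,"xyz":[-0.08,-0.26,0],"angular":[0,0,0.035]},
    {"fingers":1,"xyz":[-0.16,-0.52,0],"angular":[0,0,0.07]},
    {"fingers":1,"xyz":[-0.22,-0.78,0],"angular":[0,0,0.105]},
    {"fingers":1,"xyz":[-0.28,-1.04,0],"angular":[0,0,0.14]},
    {"fingers":1,"xyz":[-0.32,-1.31,0],"angular":[0,0,0.175]},
    {"fingers":1,"xyz":[-0.36,-1.57,0],"angular":[0,0,0.209]},
    {"fingers":1,"xyz":[-0.39,-1.84,0],"angular":[0,0,0.244]},
    {"fingers":1,"xyz":[-0.41,-2.11,0],"angular":[0,0,0.279]},
    {"fingers":1,"xyz":[-0.42,-2.38,0],"angular":[0,0,0.314]},
    {"fingers":1,"xyz":[-0.42,-2.65,0],"angular":[0,0,0.349]},
    {"fingers":1,"xyz":[-0.41,-2.92,0],"angular":[0,0,0.384]},
    {"fingers":1,"xyz":[-0.39,-3.19,0],"angular":[0,0,0.419]}
  ]
}}

```text
clock: 6.68
position: [0.5531, -0.1006, 0.0668]
ee_rot: [2.601, 1.761, 0.0]
force: [3.8, 1.1, -0.4]
width: 0.006
```

```bash
python3 go.py
cat > dots.py <<'E'
# plate centre + angle from the dot lattice in a wrist picture
import sys,pickle
from h import *
np.set_printoptions(precision=4,suppress=True)
n=sys.argv[1]; z=float(sys.argv[2]) if len(sys.argv)>2 else .064
p=pickle.load(open(f'pics/{n}.pkl','rb')); g=cv2.cvtColor(cv2.imread(f'pics/{n}.png'),cv2.COLOR_BGR2GRAY)
q=cv2.SimpleBlobDetector_Params(); q.minArea=10;q.maxArea=250;q.filterByConvexity=False;q.filterByInertia=True;q.minInertiaRatio=.3;q.minThreshold=20;q.maxThreshold=200;q.minDistBetweenBlobs=4
k=[x.pt for x in cv2.SimpleBlobDetector_create(q).detect(g)]
P=np.array([plane('wrist',x,z,p)[:2] for x in k]); P=P[np.linalg.norm(P-[.557,-.0235],axis=1)<.038]
D=P[:,None]-P; d=np.linalg.norm(D,axis=2); m=(d>.006)&(d<.0145)
ang=np.angle(np.mean(np.exp(4j*np.arctan2(D[...,1],D[...,0])[m])))/4
R=np.array([[np.cos(ang),np.sin(ang)],[-np.sin(ang),np.cos(ang)]]); Q=P@R.T
print(len(P),'lattice deg mod 90:',np.rad2deg(ang)%90,'centre',R.T@((Q.min(0)+Q.max(0))/2),'span',np.ptp(Q,axis=0),'spacing',np.median(d[m]))
E
python3 snap.py w5; for i in w1 w3 w4 w5; do python3 dots.py $i; done; python3 arc.py 20 10
```

```text
6.675 [ 0.5531 -0.1006  0.0668] yaw 68.20000319330968 z [ 0.0003 -0.0001 -1.    ] F [ 3.8229  1.1171 -0.3798] [ 0.3175  0.5664 -0.3247  1.8893  0.2607  0.7267 -0.5365]
[ 0.55311884 -0.10058103  0.06679561] [2.60126021e+00 1.76118566e+00 2.79907333e-04] [ 3.82293399  1.11712673 -0.37979473]
24 lattice deg mod 90: 47.97245120469061 centre [ 0.5571 -0.0236] span [0.0468 0.0468] spacing 0.011688537852101208
26 lattice deg mod 90: 47.91301005533065 centre [ 0.5603 -0.018 ] span [0.0472 0.0602] spacing 0.011782418615074742
25 lattice deg mod 90: 47.124634919179236 centre [ 0.5556 -0.0227] span [0.0476 0.0476] spacing 0.011885404927279335
25 lattice deg mod 90: 23.88712461127869 centre [ 0.5549 -0.0217] span [0.0476 0.0476] spacing 0.011896067144589012
{"fingers": 1, "xyz": [-0.08, -0.26, 0], "angular": [0, 0, 0.035]}, {"fingers": 1, "xyz": [-0.16, -0.52, 0], "angular": [0, 0, 0.070]}, {"fingers": 1, "xyz": [-0.22, -0.78, 0], "angular": [0, 0, 0.105]}, {"fingers": 1, "xyz": [-0.27, -1.04, 0], "angular": [0, 0, 0.140]}, {"fingers": 1, "xyz": [-0.32, -1.31, 0], "angular": [0, 0, 0.175]}, {"fingers": 1, "xyz": [-0.36, -1.57, 0], "angular": [0, 0, 0.209]}, {"fingers": 1, "xyz": [-0.38, -1.84, 0], "angular": [0, 0, 0.244]}, {"fingers": 1, "xyz": [-0.40, -2.11, 0], "angular": [0, 0, 0.279]}, {"fingers": 1, "xyz": [-0.41, -2.38, 0], "angular": [0, 0, 0.314]}, {"fingers": 1, "xyz": [-0.41, -2.65, 0], "angular": [0, 0, 0.349]},
```

Notch went from 138° to 113.9° world, and the bolt is at about 80.7°. Another 24°, then a finer step.

>>> {"name": "jog_arm", "arguments": {
  "moves": [
    {"fingers":1,"xyz":[-0.08,-0.26,0],"angular":[0,0,0.035]},
    {"fingers":1,"xyz":[-0.16,-0.52,0],"angular":[0,0,0.07]},
    {"fingers":1,"xyz":[-0.22,-0.78,0],"angular":[0,0,0.105]},
    {"fingers":1,"xyz":[-0.27,-1.04,0],"angular":[0,0,0.14]},
    {"fingers":1,"xyz":[-0.32,-1.31,0],"angular":[0,0,0.175]},
    {"fingers":1,"xyz":[-0.36,-1.57,0],"angular":[0,0,0.209]},
    {"fingers":1,"xyz":[-0.38,-1.84,0],"angular":[0,0,0.244]},
    {"fingers":1,"xyz":[-0.4,-2.11,0],"angular":[0,0,0.279]},
    {"fingers":1,"xyz":[-0.41,-2.38,0],"angular":[0,0,0.314]},
    {"fingers":1,"xyz":[-0.41,-2.65,0],"angular":[0,0,0.349]},
    {"fingers":1,"xyz":[-0.4,-2.92,0],"angular":[0,0,0.384]},
    {"fingers":1,"xyz":[-0.38,-3.19,0],"angular":[0,0,0.419]}
  ]
}}

```text
clock: 8.22
position: [0.522, -0.0923, 0.0667]
ee_rot: [2.911, 1.182, 0.0]
force: [4.4, -0.1, -0.1]
width: 0.008
```

```bash
python3 go.py; python3 snap.py w6;python3 dots.py w6; python3 arc.py 8 6
```

```text
8.225 [ 0.522  -0.0923  0.0667] yaw 44.19125643634093 z [ 0.0001 -0.0001 -1.    ] F [ 4.3842 -0.137  -0.0849] [ 0.2347  0.5148 -0.2168  1.9752  0.1718  0.6689 -0.8895]
[ 0.52198766 -0.09232749  0.06674332] [2.91074047e+00 1.18167044e+00 8.85924517e-06] [ 4.38417153 -0.13704001 -0.08493609]
25 lattice deg mod 90: 0.11731353820599787 centre [ 0.5554 -0.0209] span [0.0477 0.0476] spacing 0.011889098814370516
{"fingers": 1, "xyz": [-0.06, -0.17, 0], "angular": [0, 0, 0.023]}, {"fingers": 1, "xyz": [-0.11, -0.34, 0], "angular": [0, 0, 0.047]}, {"fingers": 1, "xyz": [-0.15, -0.52, 0], "angular": [0, 0, 0.070]}, {"fingers": 1, "xyz": [-0.20, -0.69, 0], "angular": [0, 0, 0.093]}, {"fingers": 1, "xyz": [-0.24, -0.87, 0], "angular": [0, 0, 0.116]}, {"fingers": 1, "xyz": [-0.27, -1.04, 0], "angular": [0, 0, 0.140]},
```

View pics/w6b.png

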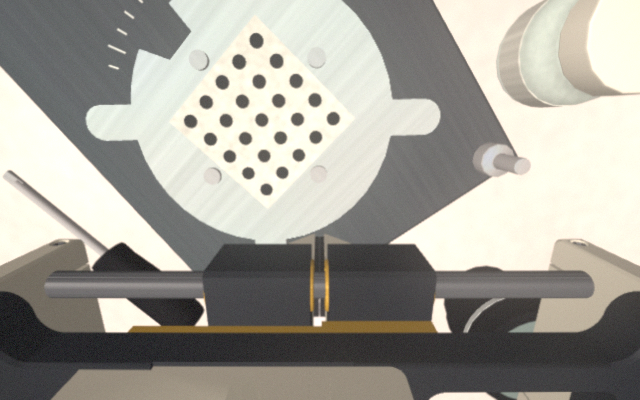

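w6 shows the notch at the upper left (165,35), pointing 90.1° world. It needs about 9.3° more, then I back off, rise and check against the bolt line.

>>> {"name": "jog_arm", "arguments": {
  "moves": [
    {"fingers":1,"xyz":[-0.06,-0.17,0],"angular":[0,0,0.023]},
    {"fingers":1,"xyz":[-0.11,-0.34,0],"angular":[0,0,0.047]},
    {"fingers":1,"xyz":[-0.15,-0.52,0],"angular":[0,0,0.07]},
    {"fingers":1,"xyz":[-0.2,-0.69,0],"angular":[0,0,0.093]},
    {"fingers":1,"xyz":[-0.24,-0.87,0],"angular":[0,0,0.116]},
    {"fingers":1,"xyz":[-0.27,-1.04,0],"angular":[0,0,0.14]},
    {"fingers":1,"xyz":[-0.3,-1.2,0],"angular":[0,0,0.161]},
    {"fingers":1,"xyz":[-0.3,-1.2,0],"angular":[0,0,0.161]},
    {"fingers":1,"xyz":[-0.3,-1.2,0],"angular":[0,0,0.161]}
  ]
}}

```text
clock: 9.4
position: [0.5113, -0.0857, 0.0666]
ee_rot: [-2.995, -0.948, 0.001]
force: [1.7, -0.5, 1.3]
width: 0.002
```

```bash
python3 go.py 0.575 0.03 0.19 80.7; python3 snap.py w7;python3 dots.py w7
```

```text
9.4 [ 0.5113 -0.0857  0.0666] yaw 35.12413055585812 z [-0.0007  0.     -1.    ] F [ 1.6704 -0.5495  1.2552] [ 0.1942  0.4977 -0.1753  2.0055  0.1381  0.6501 -1.0282]
shift cm [ 11.865   -5.8049 -12.3417] turn [-0.0006  0.0004 -0.7954]
[ 0.51127045 -0.0857424   0.06662485] [-2.99495684e+00 -9.47874095e-01  1.00868229e-03] [ 1.67038454 -0.54950446  1.25523703]
25 lattice deg mod 90: 80.85253984792102 centre [ 0.5557 -0.0206] span [0.0476 0.0476] spacing 0.011891262918206096
```

>>> {"name": "jog_arm", "arguments": {
  "moves": [
    {"fingers":1,"xyz":[0,0.6,0],"angular":[0,0,0]},
    {"fingers":1,"xyz":[0,0.6,-3],"angular":[0,0,0]},
    {"fingers":1,"xyz":[0,0.6,-8],"angular":[0,0,0]},
    {"fingers":1,"xyz":[4,-2,-14],"angular":[0,0,-0.2]},
    {"fingers":1,"xyz":[8.5,-4.5,-14.8],"angular":[0,0,-0.4]},
    {"fingers":1,"xyz":[8.5,-4.5,-14.8],"angular":[0,0,-0.6]},
    {"fingers":1,"xyz":[8.5,-4.5,-14.8],"angular":[0,0,-0.795]},
    {"fingers":1,"xyz":[8.5,-4.5,-14.8],"angular":[0,0,-0.795]},
    {"fingers":1,"xyz":[8.5,-4.5,-14.8],"angular":[0,0,-0.795]},
    {"fingers":1,"xyz":[8.5,-4.5,-14.8],"angular":[0,0,-0.795]}
  ]
}}

```text
clock: 10.7
position: [0.555, -0.0004, 0.2145]
ee_rot: [-2.396, -2.031, 0.001]
force: [1.0, -0.7, 0.4]
width: 0.008
```

```bash
python3 go.py 0.585 0.158 0.16 80.7; python3 snap.py w8;python3 dots.py w8
```

```text
10.7 [ 0.555  -0.0004  0.2145] yaw 80.57599554797441 z [-0.0008 -0.0001 -1.    ] F [ 0.9555 -0.6945  0.4292] [ 0.2029  0.3837 -0.3999  1.7583  0.1703  1.0345 -0.4229]
shift cm [16.1142  0.3726  5.4454] turn [-0.0008  0.0002 -0.0022]
[ 5.54983435e-01 -3.51860009e-04  2.14495020e-01] [-2.39607769e+00 -2.03115870e+00  1.08038823e-03] [ 0.95545388 -0.69453756  0.42918481]
23 lattice deg mod 90: 80.77749855235933 centre [ 0.5561 -0.0228] span [0.0469 0.0468] spacing 0.01169363415766401
```

View pics/w8b.png

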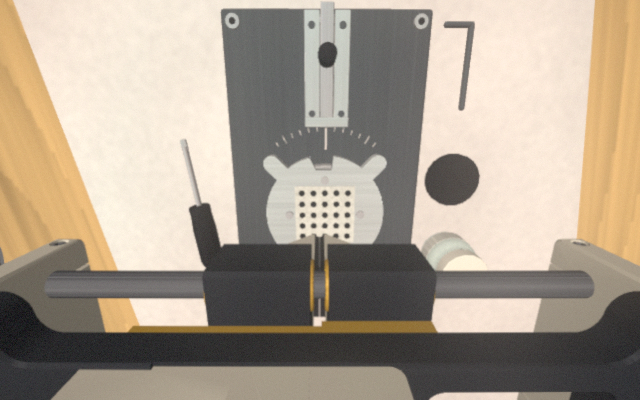

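w8 shows the notch (322,163) facing the bridge, the witness line at (326,140), the bridge screws at (312,113) and (341,113), the rear channel screws at (312,24) and (343,24), and the knob at (327,54). Quick numeric check of the lateral offset:

Run:
```python
from h import *; import pickle
np.set_printoptions(precision=4,suppress=True)
p=pickle.load(open('pics/w8.pkl','rb')); z0=.013
g=cv2.imread('pics/w8.png')
P=lambda q,z:plane('wrist',q,z0+z,p)[:2]
f=(P((312,113),.057)+P((341,113),.057))/2; r=(P((312,24),.053)+P((343,24),.053))/2
b=(P((232,20),.025)+P((421,20),.025))/2
k=P((327,52),.077)
c=np.array([.5561,-.0228]); nd=np.deg2rad(80.78); n=c+.053*np.array([np.cos(nd),np.sin(nd)])
for nm,a in(('rear chan',r),('base mid',b)):
    u=(a-f)/np.linalg.norm(a-f); v=np.array([-u[1],u[0]]); print(nm,'yaw',np.rad2deg(np.arctan2(u[1],u[0])),'notch lateral mm',(n-f)@v*1e3,'centre lateral',(c-f)@v*1e3,'x of front screws',(f-c)@u,'knob',(k-c)@u,(k-f)@v, k)
w=[P((325.5,150),.025),P((325.5,130),.025)]; print('witness lateral',[(x-f)@v*1e3 for x in w])
cv2.imwrite('pics/w8z.png',cv2.convertScaleAbs(cv2.resize(g[90:260,250:400],None,fx=4,fy=4,interpolation=cv2.INTER_CUBIC)[:, :600],alpha=1.3))
```

```text
rear chan yaw 80.16584505839296 notch lateral mm 1.3183413808378792 centre lateral 0.7502438898482171 x of front screws 0.10090294920207533 knob 0.1483660667118236 0.0006966058455756116 [0.5815 0.1234]
base mid yaw 80.37893331523705 notch lateral mm 1.4964986362244974 centre lateral 1.125505154998787 x of front screws 0.10089946115672233 knob 0.14836484115543397 0.000520081749502967 [0.5815 0.1234]
witness lateral [np.float64(-0.06377410389400012), np.float64(0.11101384170179515)]
```

View pics/w8z.png

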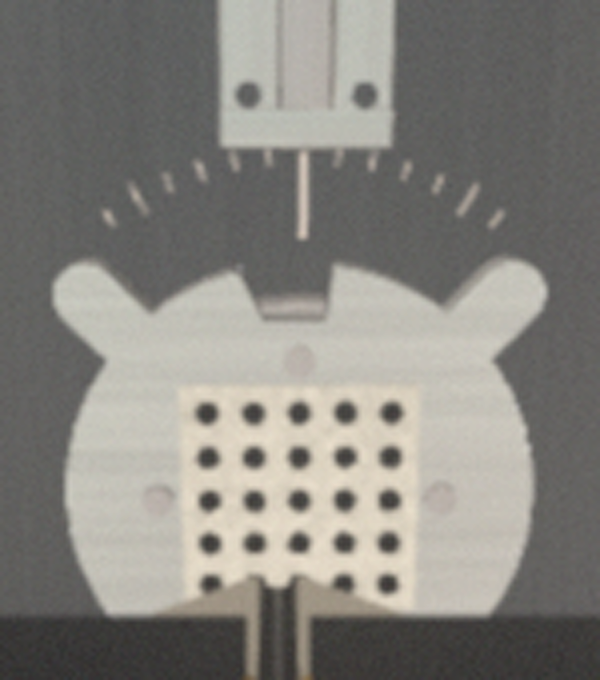

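The zoom shows the notch middle sits about 1 mm counter-clockwise of the bolt line (the line is at about x=303, the plate's centre dots at 300 px). That is within 2 mm, but a 1.3° nudge gives more margin. I'll go back to the same ear.

>>> {"name": "jog_arm", "arguments": {
  "moves": [
    {"fingers":1,"xyz":[-4,-1,2],"angular":[0,0,0.18]},
    {"fingers":1,"xyz":[-9.6,-2.5,5],"angular":[0,0,0.36]},
    {"fingers":1,"xyz":[-9.6,-2.5,8],"angular":[0,0,0.54]},
    {"fingers":1,"xyz":[-9.6,-2.5,8],"angular":[0,0,0.72]},
    {"fingers":1,"xyz":[-9.6,-2.5,8],"angular":[0,0,0.794]},
    {"fingers":1,"xyz":[-9.6,-2.5,9],"angular":[0,0,0.794]},
    {"fingers":1,"xyz":[-9.6,-2.5,11],"angular":[0,0,0.794]},
    {"fingers":1,"xyz":[-9.6,-2.5,13],"angular":[0,0,0.794]},
    {"fingers":1,"xyz":[-9.6,-2.5,14.5],"angular":[0,0,0.794]},
    {"fingers":1,"xyz":[-9.6,-2.5,14.8],"angular":[0,0,0.794]},
    {"fingers":1,"xyz":[-9.6,-2.5,14.8],"angular":[0,0,0.794]}
  ]
}}

```text
clock: 12.12
position: [0.5151, -0.0907, 0.0668]
ee_rot: [-2.995, -0.95, 0.0]
force: [0.0, -0.9, -0.5]
width: 0.002
```

```bash
python3 go.py 0.5102 -0.0845 0.067 33.8; python3 snap.py w9;python3 dots.py w9
```

```text
12.125 [ 0.5151 -0.0907  0.0668] yaw 35.18605988346835 z [-0.  0. -1.] F [ 0.0084 -0.9281 -0.497 ] [ 0.1987  0.5023 -0.1697  1.9952  0.1339  0.6546 -1.0135]
shift cm [-0.0407 -0.7925 -0.0235] turn [-0.      0.      0.0242]
[ 0.51509891 -0.09074258  0.0667651 ] [-2.99461582e+00 -9.49547155e-01  5.39744817e-05] [ 0.00843342 -0.92811161 -0.49697911]
25 lattice deg mod 90: 80.85616278982249 centre [ 0.5556 -0.0204] span [0.0476 0.0476] spacing 0.011881868040292606
```

>>> {"name": "jog_arm", "arguments": {
  "moves": [
    {"fingers":1,"xyz":[-0.02,-0.3,0],"angular":[0,0,0.024]},
    {"fingers":1,"xyz":[-0.02,-0.5,0],"angular":[0,0,0.024]},
    {"fingers":1,"xyz":[-0.03,-0.6,0],"angular":[0,0,0.024]},
    {"fingers":1,"xyz":[-0.04,-0.7,0],"angular":[0,0,0.024]},
    {"fingers":1,"xyz":[-0.04,-0.8,0],"angular":[0,0,0.024]},
    {"fingers":1,"xyz":[-0.04,-0.8,0],"angular":[0,0,0.024]}
  ]
}}

```text
clock: 12.92
position: [0.5106, -0.0847, 0.0669]
ee_rot: [3.006, 0.912, 0.001]
force: [2.4, -1.6, 1.6]
width: 0.009
```

```bash
python3 go.py 0.5867 0.1555 0.15 80.4; python3 snap.py w10;python3 dots.py w10
```

```text
12.925 [ 0.5106 -0.0847  0.0669] yaw 33.77402135478108 z [ 0.001  -0.0003 -1.    ] F [ 2.3649 -1.571   1.6433] [ 0.1835  0.4946 -0.1635  2.0096  0.1291  0.646  -1.0452]
shift cm [ 19.6867 -15.7305  -8.3045] turn [ 0.0011 -0.0003 -0.8138]
[ 0.51059178 -0.08472327  0.06694464] [3.00557419e+00 9.12418558e-01 1.43088065e-03] [ 2.36488019 -1.57103708  1.64326224]
25 lattice deg mod 90: 79.99183850508201 centre [ 0.5559 -0.0205] span [0.0476 0.0476] spacing 0.011894087336605458
```

>>> {"name": "jog_arm", "arguments": {
  "moves": [
    {"fingers":1,"xyz":[0,0.6,0],"angular":[0,0,0]},
    {"fingers":1,"xyz":[0,0.6,-4],"angular":[0,0,0]},
    {"fingers":1,"xyz":[0,0.6,-8.3],"angular":[0,0,-0.1]},
    {"fingers":1,"xyz":[5,-4,-8.3],"angular":[0,0,-0.25]},
    {"fingers":1,"xyz":[10,-8,-8.3],"angular":[0,0,-0.42]},
    {"fingers":1,"xyz":[15,-12,-8.3],"angular":[0,0,-0.6]},
    {"fingers":1,"xyz":[19.7,-15.7,-8.3],"angular":[0,0,-0.78]},
    {"fingers":1,"xyz":[19.7,-15.7,-8.3],"angular":[0,0,-0.814]},
    {"fingers":1,"xyz":[19.7,-15.7,-8.3],"angular":[0,0,-0.814]},
    {"fingers":1,"xyz":[19.7,-15.7,-8.3],"angular":[0,0,-0.814]}
  ]
}}

```text
clock: 14.22
position: [0.5862, 0.1532, 0.1493]
ee_rot: [2.402, 2.024, -0.003]
force: [-1.3, 0.7, -0.0]
width: 0.002
```

```bash
python3 go.py 0.5865 0.155 0.090 80.4
```

```text
14.225 [0.5862 0.1532 0.1493] yaw 80.22188722277667 z [-0.001  -0.0016 -1.    ] F [-1.3298  0.7092 -0.0411] [-0.0664  0.5315 -0.4037  1.7046  0.2471  0.9576 -0.7344]
shift cm [0.1884 0.0066 5.9345] turn [-0.0008  0.0017 -0.0031]
```

>>> {"name": "jog_arm", "arguments": {
  "moves": [
    {"fingers":1,"xyz":[0.2,0,2],"angular":[0,0,0]},
    {"fingers":1,"xyz":[0.2,0,4],"angular":[0,0,0]},
    {"fingers":1,"xyz":[0.2,0,5.2],"angular":[0,0,0]},
    {"fingers":1,"xyz":[0.2,0,5.9],"angular":[0,0,0]},
    {"fingers":1,"xyz":[0.2,0,5.9],"angular":[0,0,0]},
    {"fingers":1,"xyz":[-0.2,0,5.9],"angular":[0,0,0]},
    {"fingers":1,"xyz":[-0.5,0,5.9],"angular":[0,0,0]},
    {"fingers":1,"xyz":[-0.8,0,5.9],"angular":[0,0,0]},
    {"fingers":1,"xyz":[-1.1,0,5.9],"angular":[0,0,0]},
    {"fingers":1,"xyz":[-1.4,0,5.9],"angular":[0,0,0]},
    {"fingers":1,"xyz":[-1.7,0,5.9],"angular":[0,0,0]},
    {"fingers":1,"xyz":[-1.7,0,5.9],"angular":[0,0,0]}
  ]
}}

```text
clock: 15.72
position: [0.5837, 0.1388, 0.0907]
ee_rot: [-2.399, -2.028, -0.0]
force: [0.2, 0.5, -0.6]
width: 0.006
```

```bash
python3 go.py; python3 snap.py w11
```

```text
15.725 [0.5837 0.1388 0.0907] yaw 80.42603736012451 z [ 0.0001  0.0002 -1.    ] F [ 0.1939  0.5244 -0.6005] [-0.0573  0.5907 -0.3845  1.7729  0.286   0.833  -0.7439]
[0.58365582 0.13882158 0.0907351 ] [-2.39900245e+00 -2.02824879e+00 -2.99455791e-04] [ 0.19386322  0.52441926 -0.60051263]
```

View pics/w11b.png

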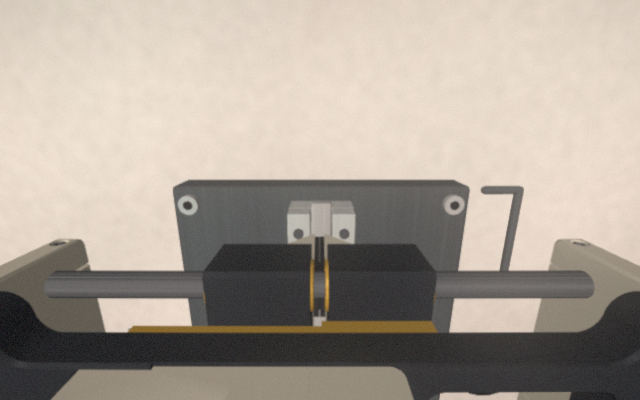

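w11 shows the tool in line with the bolt (bolt end at column 320). I'll advance steadily while watching the force.

>>> {"name": "jog_arm", "arguments": {
  "moves": [
    {"fingers":1,"xyz":[-0.3,0,0],"angular":[0,0,0]},
    {"fingers":1,"xyz":[-0.6,0,0],"angular":[0,0,0]},
    {"fingers":1,"xyz":[-0.8,0,0],"angular":[0,0,0]},
    {"fingers":1,"xyz":[-1,0,0],"angular":[0,0,0]}
  ]
}}

```text
clock: 16.27
position: [0.582, 0.1288, 0.0908]
ee_rot: [2.399, 2.028, 0.0]
force: [-0.9, 2.6, -0.1]
width: 0.003
```

```bash
python3 go.py; python3 snap.py w12;python3 - <<'E'
import cv2,numpy as np
for n in('w11','w12'):
    g=cv2.cvtColor(cv2.imread(f'pics/{n}.png'),cv2.COLOR_BGR2GRAY); print(n,g[195:245,317:324].mean(1).astype(int).tolist())
E
```

```text
16.275 [0.582  0.1288 0.0908] yaw 80.42448475879785 z [ 0.0001  0.     -1.    ] F [-0.8647  2.568  -0.0739] [-0.0408  0.5856 -0.385   1.7828  0.2857  0.8282 -0.7297]
[0.58199911 0.12882087 0.09076004] [2.39906844e+00 2.02824885e+00 1.45058042e-04] [-0.86474902  2.56796975 -0.07390275]
w11 [71, 71, 71, 70, 72, 79, 88, 95, 107, 122, 124, 123, 124, 123, 124, 123, 124, 123, 124, 123, 122, 123, 123, 123, 123, 122, 122, 122, 122, 122, 122, 122, 122, 121, 121, 122, 122, 121, 121, 121, 118, 96, 59, 46, 47, 46, 44, 45, 43, 43]
w12 [140, 141, 141, 141, 139, 120, 98, 96, 114, 126, 127, 127, 128, 127, 127, 128, 127, 128, 127, 126, 127, 127, 126, 127, 126, 127, 127, 126, 126, 126, 126, 126, 126, 126, 126, 126, 126, 125, 125, 125, 123, 100, 60, 48, 49, 48, 48, 48, 46, 45]
```

The bolt's rear edge moves with the tool and the force is 2.6 N, which is plain sliding friction. Continuing.

>>> {"name": "jog_arm", "arguments": {
  "moves": [
    {"fingers":1,"xyz":[-0.2,0,0],"angular":[0,0,0]},
    {"fingers":1,"xyz":[-0.4,0,0],"angular":[0,0,0]},
    {"fingers":1,"xyz":[-0.6,0,0],"angular":[0,0,0]},
    {"fingers":1,"xyz":[-0.8,0,0],"angular":[0,0,0]},
    {"fingers":1,"xyz":[-1,0,0],"angular":[0,0,0]},
    {"fingers":1,"xyz":[-1.2,0,0],"angular":[0,0,0]}
  ]
}}

```text
clock: 17.08
position: [0.58, 0.117, 0.0908]
ee_rot: [2.399, 2.028, 0.0]
force: [-0.3, 2.1, 0.1]
width: 0.003
```

>>> {"name": "jog_arm", "arguments": {
  "moves": [
    {"fingers":1,"xyz":[-0.2,0,0],"angular":[0,0,0]},
    {"fingers":1,"xyz":[-0.4,0,0],"angular":[0,0,0]},
    {"fingers":1,"xyz":[-0.6,0,0],"angular":[0,0,0]},
    {"fingers":1,"xyz":[-0.8,0,0],"angular":[0,0,0]},
    {"fingers":1,"xyz":[-1,0,0],"angular":[0,0,0]}
  ]
}}

```text
clock: 17.7
position: [0.5783, 0.1071, 0.0907]
ee_rot: [2.399, 2.028, 0.0]
force: [0.0, 2.6, 0.2]
width: 0.006
```

```bash
python3 go.py
```

```text
17.7 [0.5783 0.1071 0.0907] yaw 80.42563615614397 z [ 0. -0. -1.] F [0.0288 2.5692 0.2026] [-0.0041  0.5754 -0.3864  1.803   0.2849  0.8181 -0.6976]
```

>>> {"name": "jog_arm", "arguments": {
  "moves": [
    {"fingers":1,"xyz":[-0.1,0,0],"angular":[0,0,0]},
    {"fingers":1,"xyz":[-0.2,0,0],"angular":[0,0,0]},
    {"fingers":1,"xyz":[-0.3,0,0],"angular":[0,0,0]},
    {"fingers":1,"xyz":[-0.4,0,0],"angular":[0,0,0]}
  ]
}}

```text
clock: 18.2
position: [0.5777, 0.1033, 0.0907]
ee_rot: [2.399, 2.028, 0.0]
force: [-0.2, 2.1, 0.8]
width: 0.007
```

>>> {"name": "jog_arm", "arguments": {
  "moves": [
    {"fingers":1,"xyz":[-0.05,0,0],"angular":[0,0,0]},
    {"fingers":1,"xyz":[-0.1,0,0],"angular":[0,0,0]},
    {"fingers":1,"xyz":[-0.1,0,0],"angular":[0,0,0]}
  ]
}}

```text
clock: 18.58
position: [0.5776, 0.103, 0.0908]
ee_rot: [-2.398, -2.029, -0.001]
force: [1.8, 5.1, 0.2]
width: 0.006
```

>>> {"name": "jog_arm", "arguments": {
  "moves": [
    {"fingers":1,"xyz":[-0.05,0,0],"angular":[0,0,0]},
    {"fingers":1,"xyz":[-0.1,0,0],"angular":[0,0,0]},
    {"fingers":1,"xyz":[-0.1,0,0],"angular":[0,0,0]}
  ]
}}

```text
clock: 18.95
position: [0.5776, 0.1029, 0.0909]
ee_rot: [-2.397, -2.029, -0.003]
force: [1.1, 6.9, -0.9]
width: 0.003
```

It stopped hard at about x = 50 mm, with the force rising and no further motion. One more gentle push to confirm it is home, then back off, lift and look.

>>> {"name": "jog_arm", "arguments": {
  "moves": [
    {"fingers":1,"xyz":[-0.1,0,0],"angular":[0,0,0]},
    {"fingers":1,"xyz":[-0.15,0,0],"angular":[0,0,0]},
    {"fingers":1,"xyz":[-0.15,0,0],"angular":[0,0,0]},
    {"fingers":1,"xyz":[-0.15,0,0],"angular":[0,0,0]}
  ]
}}

```text
clock: 19.45
position: [0.5776, 0.1027, 0.091]
ee_rot: [-2.396, -2.03, -0.005]
force: [2.9, 10.8, -3.2]
width: 0.006
```

```bash
python3 go.py 0.556 0.0 0.21 80.4
```

```text
19.45 [0.5776 0.1027 0.091 ] yaw 80.54652646183513 z [ 0.0016  0.0035 -1.    ] F [ 2.9334 10.831  -3.1906] [ 0.0073  0.5726 -0.3894  1.8084  0.2831  0.8131 -0.6866]
shift cm [-10.4441  -0.4268 -11.9429] turn [ 0.001  -0.0037  0.0026]
```

Position holds at 10.8 N with no movement, so the bolt is home. Backing off, lifting and checking.

>>> {"name": "jog_arm", "arguments": {
  "moves": [
    {"fingers":1,"xyz":[0.6,0,0],"angular":[0,0,0]},
    {"fingers":1,"xyz":[1.2,0,0],"angular":[0,0,0]},
    {"fingers":1,"xyz":[1.2,0,0],"angular":[0,0,0]},
    {"fingers":1,"xyz":[1.2,0,-4],"angular":[0,0,0]},
    {"fingers":1,"xyz":[0,0,-9],"angular":[0,0,0]},
    {"fingers":1,"xyz":[-5,-0.4,-12],"angular":[0,0,0]},
    {"fingers":1,"xyz":[-10,-0.4,-12],"angular":[0,0,0]},
    {"fingers":1,"xyz":[-10,-0.4,-12],"angular":[0,0,0]},
    {"fingers":1,"xyz":[-10,-0.4,-12],"angular":[0,0,0]},
    {"fingers":1,"xyz":[-10,-0.4,-12],"angular":[0,0,0]}
  ]
}}

```text
clock: 20.7
position: [0.5564, 0.0032, 0.2105]
ee_rot: [-2.397, -2.03, -0.0]
force: [0.2, 0.2, -0.1]
width: 0.005
```

```bash
python3 snap.py w13; python3 dots.py w13; python3 go.py 0.571 -0.1016 0.12 125.6
python3 - <<'E'
from h import *; import pickle
p=pickle.load(open('pics/w13.pkl','rb')); g=cv2.cvtColor(cv2.imread('pics/w13.png'),cv2.COLOR_BGR2GRAY)
m=(g<38).astype('uint8'); n,l,st,ce=cv2.connectedComponentsWithStats(m[:240])
for i in range(1,n):
    if 80<st[i,4]<1500: print(st[i],ce[i],plane('wrist',ce[i],.090,p))
cv2.imwrite('pics/w13z.png',cv2.convertScaleAbs(cv2.resize(cv2.imread('pics/w13.png')[60:210,250:400],None,fx=4,fy=4,interpolation=cv2.INTER_CUBIC),alpha=1.3))
E
```

```text
[0.55644666 0.00322686 0.21052198] [-2.39668321e+00 -2.03008834e+00 -4.06269421e-05] [ 0.19230677  0.15797068 -0.05866827]
21 lattice deg mod 90: 79.97122777183911 centre [ 0.5564 -0.0224] span [0.0471 0.0458] spacing 0.011712368286006422
20.75 [0.5565 0.0033 0.2105] yaw 80.54081455730557 z [-0.0004  0.0005 -1.    ] F [-0.0391  0.3917 -0.6019] [ 0.2116  0.3931 -0.4212  1.7587  0.1832  1.0289 -0.4412]
shift cm [-10.1087   3.16     9.0436] turn [-0.0003 -0.0006 -0.7864]
```

View pics/w13z.png

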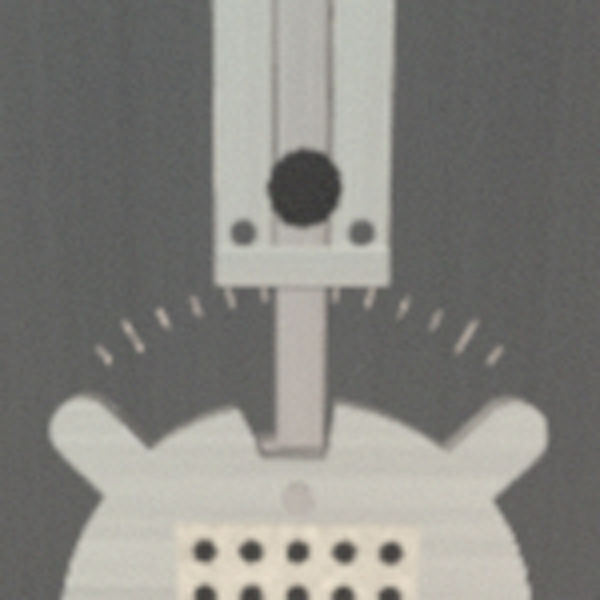

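The bolt is seated in the notch, with its tip close to the notch bottom. There is play on the square-flank side: bolt edge about x=325, flank about 331. Now to the rear-right ear, on its clockwise side.

>>> {"name": "jog_arm", "arguments": {
  "moves": [
    {"fingers":1,"xyz":[-5,1.5,0],"angular":[0,0,-0.18]},
    {"fingers":1,"xyz":[-10.1,3.1,2],"angular":[0,0,-0.36]},
    {"fingers":1,"xyz":[-10.1,3.1,5],"angular":[0,0,-0.54]},
    {"fingers":1,"xyz":[-10.1,3.1,8],"angular":[0,0,-0.72]},
    {"fingers":1,"xyz":[-10.1,3.1,9],"angular":[0,0,-0.786]},
    {"fingers":1,"xyz":[-10.1,3.1,9],"angular":[0,0,-0.786]},
    {"fingers":1,"xyz":[-10.1,3.1,9],"angular":[0,0,-0.786]}
  ]
}}

```text
clock: 21.62
position: [0.5709, -0.1022, 0.1213]
ee_rot: [1.44, 2.791, 0.001]
force: [-0.7, -0.5, 0.2]
width: 0.004
```

```bash
python3 go.py 0.570 -0.1009 0.067 125; python3 snap.py w14; python3 dots.py w14;  python3 - <<'E'
from h import *; import pickle
p=pickle.load(open('pics/w13.pkl','rb')); u=np.array([.1668,.986])
c=np.array([.5564,-.0224])
print('knob u',(plane('wrist',(326,106.8),.090,p)[:2]-c)@u,'tip u',(plane('wrist',(325.3,171),.062,p)[:2]-c)@u,'notch bottom',(plane('wrist',(325.3,174),.064,p)[:2]-c)@u)
# ear (rear-right) projected in w14
q=pickle.load(open('pics/w14.pkl','rb')); a=np.deg2rad(305)
E
```

```text
21.625 [ 0.5709 -0.1022  0.1213] yaw 125.42067153249154 z [ 0.0008  0.0001 -1.    ] F [-0.6819 -0.524   0.2108] [ 0.4601  0.5519 -0.5347  1.7908  0.3498  0.8934  0.3866]
shift cm [0.1563 0.001  5.4269] turn [0.0008 0.0004 0.0073]
[ 0.57085288 -0.10218713  0.12126936] [1.44007680e+00 2.79133354e+00 7.95490952e-04] [-0.68188757 -0.52403791  0.21078219]
25 lattice deg mod 90: 80.00072125547827 centre [ 0.5573 -0.0208] span [0.0472 0.0472] spacing 0.011786790335036906
knob u 0.10928488279527156 tip u 0.04975235157380777 notch bottom 0.0471235036256945
```

Numbers confirm it is home: knob at 109.3 mm, tip at 49.8 mm. Descending beside the ear and taking an averaged force baseline.

>>> {"name": "jog_arm", "arguments": {
  "moves": [
    {"fingers":1,"xyz":[0.1,0,1.5],"angular":[0,0,0.007]},
    {"fingers":1,"xyz":[0.1,0,3],"angular":[0,0,0.007]},
    {"fingers":1,"xyz":[0.1,0,4.2],"angular":[0,0,0.007]},
    {"fingers":1,"xyz":[0.1,0,5],"angular":[0,0,0.007]},
    {"fingers":1,"xyz":[0.1,0,5.4],"angular":[0,0,0.007]},
    {"fingers":1,"xyz":[0.1,0,5.4],"angular":[0,0,0.007]},
    {"fingers":1,"xyz":[0.1,0.3,5.4],"angular":[0,0,0.007]},
    {"fingers":1,"xyz":[0.1,0.3,5.4],"angular":[0,0,0.007]}
  ]
}}

```text
clock: 22.68
position: [0.5727, -0.1, 0.0672]
ee_rot: [1.448, 2.787, 0.001]
force: [0.4, -0.4, 0.6]
width: -0.001
```

```bash
cat > fs.py <<'E'
import sys
from h import *
F=[]
for i in range(int(sys.argv[1])):
    s=arm.observe(); R=cv2.Rodrigues(s['ee_rot'])[0]; F.append(R.T@s['force']); imaging.get_image('wrist')
F=np.array(F); np.set_printoptions(precision=2,suppress=True)
print(round(s['clock'],2),(s['position']*1e3).round(1),'tool-frame F mean',F.mean(0),'sd',F.std(0),'y:',F[:,1])
E
python3 fs.py 8
```

```text
23.02 [ 572.1 -100.3   66.8] tool-frame F mean [-0.12 -0.04  0.14] sd [0.4  0.32 0.4 ] y: [ 0.08  0.35  0.26 -0.42 -0.32 -0.12  0.31 -0.47]
```

>>> {"name": "jog_arm", "arguments": {
  "moves": [
    {"fingers":1,"xyz":[0,0.15,0],"angular":[0,0,0]},
    {"fingers":1,"xyz":[0,0.3,0],"angular":[0,0,0]},
    {"fingers":1,"xyz":[0,0.45,0],"angular":[0,0,0]},
    {"fingers":1,"xyz":[0,0.55,0],"angular":[0,0,0]},
    {"fingers":1,"xyz":[0,0.65,0],"angular":[0,0,0]},
    {"fingers":1,"xyz":[0,0.7,0],"angular":[0,0,0]}
  ]
}}

```text
clock: 23.82
position: [0.5779, -0.0962, 0.0667]
ee_rot: [1.449, 2.787, -0.0]
force: [0.7, 0.3, 1.0]
width: -0.0
```

```bash
python3 fs.py 4; python3 snap.py w15; python3 dots.py w15
```

```text
23.98 [577.8 -96.3  66.7] tool-frame F mean [-0.27 -0.14  0.08] sd [0.36 0.55 0.78] y: [ 0.75 -0.14 -0.64 -0.52]
[ 0.57782768 -0.09629805  0.0667127 ] [-1.44919716e+00 -2.78734099e+00  1.17021259e-04] [ 0.62446748 -0.66221246  0.28877889]
25 lattice deg mod 90: 79.98384843965749 centre [ 0.5572 -0.0208] span [0.0476 0.0476] spacing 0.011885004093209726
```

>>> {"name": "jog_arm", "arguments": {
  "moves": [
    {"fingers":1,"xyz":[0,0.05,0],"angular":[0,0,0]},
    {"fingers":1,"xyz":[0,0.1,0],"angular":[0,0,0]},
    {"fingers":1,"xyz":[0,0.15,0],"angular":[0,0,0]}
  ]
}}

```text
clock: 24.45
position: [0.5786, -0.0958, 0.0666]
ee_rot: [-1.449, -2.787, 0.001]
force: [-1.9, -2.0, 1.6]
width: 0.002
```

```bash
python3 fs.py 4; python3 snap.py w16; python3 dots.py w16
```

```text
24.6 [578.7 -95.8  66.6] tool-frame F mean [-0.08 -3.49 -2.1 ] sd [0.32 0.84 0.52] y: [-2.72 -2.72 -4.73 -3.81]
[ 0.57869336 -0.09574502  0.06663735] [-1.44926992e+00 -2.78679406e+00  1.20732003e-03] [-1.97007578 -1.8601423   0.51133356]
25 lattice deg mod 90: 80.06695662577731 centre [ 0.5572 -0.0208] span [0.0476 0.0476] spacing 0.011896344296394634
```

>>> {"name": "jog_arm", "arguments": {
  "moves": [
    {"fingers":1,"xyz":[0,0.05,0],"angular":[0,0,0]},
    {"fingers":1,"xyz":[0,0.1,0],"angular":[0,0,0]},
    {"fingers":1,"xyz":[0,0.15,0],"angular":[0,0,0]}
  ]
}}

```text
clock: 25.08
position: [0.5803, -0.0948, 0.0667]
ee_rot: [1.449, 2.787, -0.001]
force: [-2.2, -3.5, 1.4]
width: 0.002
```

```bash
python3 fs.py 4; python3 snap.py w17; python3 dots.py w17
```

```text
25.23 [580.4 -94.8  66.7] tool-frame F mean [-1.22 -3.75 -1.1 ] sd [0.43 0.35 0.34] y: [-3.82 -3.62 -4.27 -3.3 ]
[ 0.5803635  -0.09476021  0.06667583] [ 1.44933803e+00  2.78714619e+00 -3.02363306e-04] [-2.57495934 -3.64900888  1.67448888]
25 lattice deg mod 90: 81.42488298763615 centre [ 0.5574 -0.0207] span [0.0476 0.0476] spacing 0.011890698292529056
```

>>> {"name": "jog_arm", "arguments": {
  "moves": [
    {"fingers":1,"xyz":[0,0.05,0],"angular":[0,0,0]},
    {"fingers":1,"xyz":[0,0.1,0],"angular":[0,0,0]}
  ]
}}

```text
clock: 25.58
position: [0.5812, -0.0942, 0.0667]
ee_rot: [1.449, 2.787, -0.0]
force: [-2.6, -5.0, -0.6]
width: 0.001
```

```bash
python3 fs.py 4; python3 snap.py w18; python3 dots.py w18
```

```text
25.73 [581.3 -94.1  66.7] tool-frame F mean [-2.58 -4.22  0.03] sd [0.25 0.75 0.47] y: [-5.03 -3.72 -3.26 -4.89]
[ 0.58127281 -0.09413029  0.06672927] [ 1.44920430e+00  2.78705226e+00 -1.28664826e-04] [-1.28928686 -5.07523408  0.22211858]
25 lattice deg mod 90: 82.33930775747804 centre [ 0.5574 -0.0208] span [0.0476 0.0476] spacing 0.011896695507196818
```

Drag is about 3.9 N and the plate is turning (80.1° to 82.3°). The flank should meet near 83 to 84°. I'll align the tool with the arc and creep on.

>>> {"name": "jog_arm", "arguments": {
  "moves": [
    {"fingers":1,"xyz":[-0.05,0,0],"angular":[0,0,-0.02]},
    {"fingers":1,"xyz":[-0.1,0.02,0],"angular":[0,0,-0.04]},
    {"fingers":1,"xyz":[-0.1,0.05,0],"angular":[0,0,-0.04]}
  ]
}}

```text
clock: 26.2
position: [0.5821, -0.0945, 0.0667]
ee_rot: [-1.392, -2.816, 0.0]
force: [-2.9, -4.1, 1.9]
width: 0.004
```

```bash
python3 fs.py 4; python3 snap.py w19; python3 dots.py w19
```

```text
26.35 [582.  -94.5  66.7] tool-frame F mean [-1.82 -4.89 -1.13] sd [0.19 0.47 0.55] y: [-4.74 -5.7  -4.59 -4.52]
[ 0.58207327 -0.09448972  0.06672007] [-1.39331095e+00 -2.81564187e+00  6.13421781e-05] [-2.00837475 -3.86226128  0.23990634]
25 lattice deg mod 90: 82.49117796582543 centre [ 0.5575 -0.0207] span [0.0476 0.0476] spacing 0.011892703027435992
```

>>> {"name": "jog_arm", "arguments": {
  "moves": [
    {"fingers":1,"xyz":[-0.02,0.03,0],"angular":[0,0,-0.01]},
    {"fingers":1,"xyz":[-0.02,0.06,0],"angular":[0,0,-0.01]}
  ]
}}

```text
clock: 26.7
position: [0.5824, -0.0946, 0.0667]
ee_rot: [-1.379, -2.822, 0.001]
force: [-4.0, -4.8, 1.4]
width: 0.006
```

```bash
python3 fs.py 4; python3 snap.py w20; python3 dots.py w20
```

```text
26.85 [582.3 -94.5  66.7] tool-frame F mean [-1.91 -5.75 -1.78] sd [0.68 0.27 0.8 ] y: [-6.11 -5.37 -5.83 -5.68]
[ 0.58235906 -0.09454876  0.06669012] [-1.37883049e+00 -2.82233146e+00  1.03844239e-03] [-3.35291503 -4.91999897  1.02055389]
25 lattice deg mod 90: 82.59741313216178 centre [ 0.5575 -0.0207] span [0.0476 0.0476] spacing 0.011895173121202189
```

The angle is stalling at 82.6° and the force is rising, so the flank is bearing. Building up gently to about 3.8 + 8 = 12 N.

>>> {"name": "jog_arm", "arguments": {
  "moves": [
    {"fingers":1,"xyz":[0,0.05,0],"angular":[0,0,0]},
    {"fingers":1,"xyz":[0,0.1,0],"angular":[0,0,0]}
  ]
}}

```text
clock: 27.2
position: [0.5827, -0.0944, 0.0666]
ee_rot: [-1.379, -2.822, 0.003]
force: [-4.6, -5.6, 3.8]
width: 0.007
```

```bash
python3 fs.py 4; python3 snap.py w21; python3 dots.py w21
```

```text
27.35 [582.8 -94.4  66.6] tool-frame F mean [-2.12 -7.53 -3.23] sd [0.53 0.5  0.36] y: [-7.08 -7.57 -7.13 -8.32]
[ 0.58274609 -0.094412    0.06663645] [-1.37918151e+00 -2.82171135e+00  2.43763177e-03] [-6.0356012  -6.06965399  2.97867172]
25 lattice deg mod 90: 82.80199170170906 centre [ 0.5576 -0.0207] span [0.0476 0.0476] spacing 0.011890060699297027
```

>>> {"name": "jog_arm", "arguments": {
  "moves": [
    {"fingers":1,"xyz":[0,0.05,0],"angular":[0,0,0]},
    {"fingers":1,"xyz":[0,0.1,0],"angular":[0,0,0]}
  ]
}}

```text
clock: 27.7
position: [0.5831, -0.0943, 0.0666]
ee_rot: [-1.379, -2.821, 0.004]
force: [-6.7, -7.1, 4.4]
width: 0.006
```

```bash
python3 fs.py 4; python3 snap.py w22; python3 dots.py w22
```

```text
27.85 [583.1 -94.2  66.6] tool-frame F mean [-1.7  -9.23 -4.34] sd [0.32 0.27 0.07] y: [-9.68 -9.08 -9.18 -8.98]
[ 0.58313604 -0.09422423  0.06659832] [-1.37936942 -2.82113838  0.00373624] [-5.84490728 -6.54386546  3.98601381]
25 lattice deg mod 90: 83.00025684644955 centre [ 0.5578 -0.0207] span [0.0476 0.0476] spacing 0.011895954944066622
```

>>> {"name": "jog_arm", "arguments": {
  "moves": [
    {"fingers":1,"xyz":[0,0.05,-0.05],"angular":[0,0,0]},
    {"fingers":1,"xyz":[0,0.1,-0.1],"angular":[0,0,0]}
  ]
}}

```text
clock: 28.2
position: [0.5838, -0.094, 0.067]
ee_rot: [-1.38, -2.821, 0.004]
force: [-3.6, -7.6, -2.7]
width: 0.004
```

```bash
python3 fs.py 4; python3 snap.py w23; python3 dots.py w23
```

```text
28.35 [583.8 -94.   67. ] tool-frame F mean [-3.9  -7.84  3.01] sd [0.76 0.32 0.26] y: [-7.51 -8.33 -7.62 -7.91]
[ 0.58376491 -0.0939652   0.06697455] [-1.37951709 -2.82061656  0.00428068] [-3.98602543 -7.77262907 -2.52047948]
25 lattice deg mod 90: 83.36640584935168 centre [ 0.5581 -0.0207] span [0.0476 0.0476] spacing 0.011892205462811365
```

Friction let go and the plate settled further (83.4°, centre moving within the spigot slack). I'm taking out the vertical load and continuing in small steps.

>>> {"name": "jog_arm", "arguments": {
  "moves": [
    {"fingers":1,"xyz":[-0.02,0.05,0.05],"angular":[0,0,-0.01]},
    {"fingers":1,"xyz":[-0.02,0.1,0.05],"angular":[0,0,-0.01]}
  ]
}}

```text
clock: 28.7
position: [0.5842, -0.094, 0.0667]
ee_rot: [-1.366, -2.827, 0.006]
force: [-6.5, -9.5, 4.0]
width: 0.002
```

```bash
python3 fs.py 4; python3 snap.py w24; python3 dots.py w24
```

```text
28.85 [584.2 -94.   66.7] tool-frame F mean [ -2.91 -11.02  -3.4 ] sd [0.57 0.3  0.4 ] y: [-11.07 -10.61 -11.43 -10.95]
[ 0.58420801 -0.09400335  0.06672291] [-1.36577998 -2.82682603  0.00591744] [-6.84714118 -9.92439855  2.64147797]
25 lattice deg mod 90: 83.48577529802145 centre [ 0.5582 -0.0207] span [0.0476 0.0476] spacing 0.011896258295104451
```

>>> {"name": "jog_arm", "arguments": {
  "moves": [
    {"fingers":1,"xyz":[0,0.05,0],"angular":[0,0,0]},
    {"fingers":1,"xyz":[0,0.1,0],"angular":[0,0,0]}
  ]
}}

```text
clock: 29.2
position: [0.5843, -0.094, 0.0666]
ee_rot: [-1.366, -2.826, 0.008]
force: [-9.9, -11.4, 5.7]
width: 0.007
```

```bash
python3 fs.py 4; python3 snap.py w25; python3 dots.py w25
```

```text
29.35 [584.4 -93.9  66.7] tool-frame F mean [ -2.23 -13.83  -4.68] sd [0.47 0.79 0.56] y: [-14.85 -14.13 -13.64 -12.68]
[ 0.58430327 -0.09395211  0.06661528] [-1.36597023 -2.82575454  0.00785365] [-8.52095637 -9.97900799  3.73380603]
25 lattice deg mod 90: 83.5395599556907 centre [ 0.5582 -0.0207] span [0.0476 0.0476] spacing 0.011895633224054148
```

Firm stall now: 83.49° to 83.54° for 1 mm of command, at about 13 N, i.e. roughly 9 to 10 N above drag. Holding for half a second.

>>> {"name": "jog_arm", "arguments": {
  "moves": [
    {"fingers":1,"xyz":[0,-0.03,-0.02],"angular":[0,0,0]},
    {"fingers":1,"xyz":[0,-0.03,-0.02],"angular":[0,0,0]},
    {"fingers":1,"xyz":[0,-0.03,-0.02],"angular":[0,0,0]},
    {"fingers":1,"xyz":[0,-0.03,-0.02],"angular":[0,0,0]}
  ]
}}

```text
clock: 29.95
position: [0.5843, -0.094, 0.0667]
ee_rot: [-1.366, -2.826, 0.007]
force: [-7.1, -10.0, 1.8]
width: 0.007
```

```bash
python3 fs.py 8; python3 snap.py w26; python3 dots.py w26
```

```text
30.3 [584.3 -94.   66.7] tool-frame F mean [ -3.22 -12.31  -2.53] sd [0.44 0.54 0.58] y: [-11.84 -13.1  -12.77 -11.49 -12.34 -12.87 -11.79 -12.31]
[ 0.58426141 -0.09397924  0.06673723] [-1.36588542 -2.82601843  0.00727823] [ -7.62058988 -10.46392687   2.64830841]
25 lattice deg mod 90: 83.52723834691625 centre [ 0.5582 -0.0208] span [0.0476 0.0476] spacing 0.011890736925617188
```

12.3 N held for about a second (drag 3.9 + 8.4). Releasing gently, rising, and going to the viewing pose.

>>> {"name": "jog_arm", "arguments": {
  "moves": [
    {"fingers":1,"xyz":[0,-0.15,0],"angular":[0,0,0]},
    {"fingers":1,"xyz":[0,-0.3,0],"angular":[0,0,0]},
    {"fingers":1,"xyz":[0,-0.5,0],"angular":[0,0,0]},
    {"fingers":1,"xyz":[0,-0.8,0],"angular":[0,0,0]},
    {"fingers":1,"xyz":[0,-1.2,0],"angular":[0,0,0]},
    {"fingers":1,"xyz":[0,-1.2,0],"angular":[0,0,0]},
    {"fingers":1,"xyz":[0,-1.2,-3],"angular":[0,0,0]},
    {"fingers":1,"xyz":[0,-1.2,-7],"angular":[0,0,0]},
    {"fingers":1,"xyz":[0,-1.2,-12],"angular":[0,0,0]},
    {"fingers":1,"xyz":[0,-1.2,-12],"angular":[0,0,0]}
  ]
}}

```text
clock: 31.65
position: [0.5797, -0.0985, 0.1915]
ee_rot: [1.362, 2.823, 0.004]
force: [-0.0, 0.0, 0.3]
width: 0.002
```

```bash
python3 snap.py w27; python3 dots.py w27; python3 go.py 0.5565 0.0033 0.2105 80.5
```

```text
[ 0.57968973 -0.09852967  0.19154479] [1.36163956 2.82348147 0.00413786] [-0.04816294  0.0465396   0.26441628]
25 lattice deg mod 90: 83.35252581165858 centre [ 0.5579 -0.0209] span [0.0468 0.0469] spacing 0.011689691999661456
31.7 [ 0.5783 -0.0989  0.1892] yaw 128.49524821034467 z [ 0.0038 -0.0005 -1.    ] F [ 0.0982  0.4113 -1.6449] [ 0.486   0.49   -0.5815  1.705   0.3062  1.0345  0.4732]
shift cm [ 9.3462  4.6582 -2.1425] turn [0.0037 0.0015 0.8377]
```

>>> {"name": "jog_arm", "arguments": {
  "moves": [
    {"fingers":1,"xyz":[3,1.5,-1],"angular":[0,0,0.18]},
    {"fingers":1,"xyz":[6,3,-2.1],"angular":[0,0,0.36]},
    {"fingers":1,"xyz":[9.3,4.7,-2.1],"angular":[0,0,0.54]},
    {"fingers":1,"xyz":[9.3,4.7,-2.1],"angular":[0,0,0.72]},
    {"fingers":1,"xyz":[9.3,4.7,-2.1],"angular":[0,0,0.838]},
    {"fingers":1,"xyz":[9.3,4.7,-2.1],"angular":[0,0,0.838]},
    {"fingers":1,"xyz":[9.3,4.7,-2.1],"angular":[0,0,0.838]},
    {"fingers":1,"xyz":[9.3,4.7,-2.1],"angular":[0,0,0.838]}
  ]
}}

```text
clock: 32.7
position: [0.5559, 0.0028, 0.2081]
ee_rot: [-2.396, -2.031, 0.001]
force: [0.2, -0.3, -0.6]
width: 0.002
```

```bash
python3 snap.py w28; python3 dots.py w28
python3 - <<'E'
from h import *; import pickle
u=np.array([.1668,.986]);v=np.array([-.986,.1668]); c=np.array([.5564,-.0224])
for n in('w13','w28'):
    p=pickle.load(open(f'pics/{n}.pkl','rb')); g=cv2.GaussianBlur(cv2.cvtColor(cv2.imread(f'pics/{n}.png'),cv2.COLOR_BGR2GRAY),(3,3),0)
    for x in (.052,.056,.075):
        ys=np.arange(-14,18,1.)
        P=[[*(c+u*x+v*y/1e3),.064 if x<.06 else .062] for y in ys]
        q=proj('wrist',P,p).astype('float32')
        print(n,x,[int(t) for t in cv2.remap(g,q[:,0].reshape(1,-1),q[:,1].reshape(1,-1),cv2.INTER_LINEAR)[0]])
    K=proj('wrist',[[*(c+u*.109),.09]],p)[0].astype(int); s=g[K[1]-25:K[1]+25,K[0]-25:K[0]+25]; m=cv2.moments((s<55).astype('uint8'),True)
    k=(K[0]-25+m['m10']/m['m00'],K[1]-25+m['m01']/m['m00']); print('knob u',(plane('wrist',k,.09,p)[:2]-c)@u)
E
```

```text
[0.55589788 0.00283165 0.20806262] [-2.39640598e+00 -2.03087875e+00  6.96288024e-04] [ 0.208951   -0.3141818  -0.62268734]
21 lattice deg mod 90: 83.31764330350248 centre [ 0.5574 -0.0228] span [0.047  0.0469] spacing 0.01170410021673552
w13 0.052 [150, 150, 151, 151, 149, 143, 126, 113, 117, 130, 136, 137, 138, 139, 138, 138, 138, 137, 134, 124, 113, 105, 102, 99, 105, 121, 140, 149, 151, 151, 152, 151]
w13 0.056 [150, 150, 150, 149, 145, 129, 106, 98, 112, 129, 136, 138, 138, 139, 140, 140, 139, 137, 132, 116, 94, 80, 76, 76, 77, 79, 91, 113, 134, 146, 149, 149]
w13 0.075 [77, 77, 77, 76, 76, 76, 80, 92, 113, 129, 136, 138, 138, 138, 138, 139, 139, 139, 134, 117, 94, 79, 75, 75, 75, 75, 75, 75, 74, 74, 74, 75]
knob u 0.10917698769835799
w28 0.052 [151, 151, 150, 150, 151, 151, 151, 150, 146, 141, 138, 137, 137, 139, 139, 139, 138, 138, 136, 129, 117, 107, 103, 101, 98, 93, 94, 108, 129, 144, 149, 150]
w28 0.056 [150, 150, 150, 150, 150, 150, 149, 147, 143, 139, 137, 137, 139, 139, 139, 140, 139, 138, 135, 122, 100, 82, 77, 77, 77, 77, 77, 78, 85, 103, 128, 144]
w28 0.075 [77, 77, 77, 77, 76, 75, 78, 91, 115, 133, 137, 138, 138, 138, 138, 139, 139, 139, 137, 124, 101, 82, 76, 76, 76, 75, 75, 74, 75, 75, 75, 75]
knob u 0.10937842975581058
```

The dark gap between bolt and flank has gone. It showed clearly in w13 and is absent in w28. The bolt is still home (knob at 109.3 mm) and nothing touches the tool. Handing in.

```bash
python3 -c "
from cell import job; print(job.sign_off())"
```

```text
the job is handed in; nothing more can be done
None
```

The job is done in the order asked and handed in at about 33 s on the clock. The tool was hovering clear of everything.

- **Plate turned:** I pushed it clockwise by one ear until the notch faced the bolt. After a first check showed the notch about 1 mm off the bolt line, I nudged it another 0.9° to centre it better.
- **Bolt home:** I slid it in by its knob at about 2.5 N until it stopped hard, with a brief push of about 11 N to confirm. The image put the tip at 49.8 mm and the knob at 109.3 mm, against 49 and 109 mm fully home.
- **Flank bearing:** I turned the plate back counter-clockwise by another ear. Its own drag was about 3.9 N, and I held about 12.3 N for roughly a second, so about 8.4 N more than drag. I then released it gently.

**Last checks:** the dark gap between square flank and bolt is gone in the final picture, the bolt is still home, and the plate's dot pattern keeps its size, so it appears to be lying flat. I did not compare the bystanders before and after, but the tool never went near them.

**Doubts:**
- The plate stuck and slipped a little within its spigot slack before it bore firmly.
- Wrist force along the push read up to about 14 to 15 N for a moment before I eased to 12.3 N. With up to 5 N of downward load on the ear as well, the bearing force is known only to about 2 N.
- The notch angle measured 83.5° under load and 83.3° after release, which is about the scatter I see between camera heights.

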